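# Clamp a plywood piece in the sloping dowelling jig

## Task

Put the long plywood piece into the sloping dowelling jig: flat on the bed under the clamp arm, its long edge resting against the two dowel pins and its end touching the steel guide block. Then screw the knurled clamp knob down (clockwise) until it is tight on the wood, and let go.

Things in the scene. Friction and masses are not known exactly. Their poses are not given: they have to be found in the camera images.
- batten: The workpiece: light plywood piece, 38 (x) by 100 (y) by 18 (z) mm, about 60 g, loose, flat on the bench to the right of the jig; the longest of the loose wood pieces. Origin: centre of its underside; y along its length, z up through its thickness. Either end may go first.
- bed: The jig's fixed aluminium bed, sloping 30 deg down towards the robot. Origin: on its face, 60 mm above the bench, where the centre of the seated piece's underside belongs. x up the slope (face from -40 to +60 mm), y to the left along it (-75 to +75), z straight out of the face, 30 deg from vertical. Seated, the piece lies along y; it goes in from the right (-y), under the arm.
- pins (a point): Middle between the two steel dowel pins at the bed's lower edge, on its face (bed axes; bed x = -23, y = +13 mm). The pins are 8 mm thick, 12 mm tall, 25 mm either side of this point along y. The seated piece's lower long edge touches them at bed x = -19 mm. The part of the bed from y = -50 to -20 mm is free for fingers on both long sides.
- guide_face (a point): Middle of the stop face of the fixed steel guide block (40 mm along x, 22 along y, 34 high) at the bed's left end, 17 mm above the bed's face, at bed y = +50 mm; bed axes. The seated piece's end touches it.
- clamp_arm_top (a point): Point on the clamp arm's top on the screw's axis (bed x = 0, y = +25, z = 45 mm; bed axes). The fixed steel arm is 28 mm wide (y), 12 mm thick, its underside 33 mm above the bed's face; it runs from x = -14 mm up the slope to a post at x = +42 to +58 mm. A boss, 20 mm wide and 5 high, stands on it below the knob.
- knob_grip (a point): Centre of the clamp screw's steel knurled knob, a cylinder 32 mm across, 26 high, at bed x = 0, y = +25 mm, its axis along bed z (bed axes). It sinks with the screw, from 75 mm above the bed's face at 0 rad to 67 mm when tight; 9 mm then stay free from the knob down to the arm's top.
- spindle: The clamp screw's spindle, which sinks with the knob but does not turn, and its brass pad, round and 18 mm wide, that presses on the wood. Origin: centre of the pad's underside, 49 mm below knob_grip along the screw's axis; bed axes.
- knob (a joint): Turn of the knob, rad; grows clockwise as seen looking onto it; 0 = fully up, starts at 0.8 to 2.0. The thread lowers it 1.91 mm per rad. The pad's underside is 26 mm above the bed's face at 0, meets the 18 mm piece at 4.2 and turns stiff: 15 N on the wood (tight) at 4.3, 30 N at 4.4; end stop 5.02. Freely it takes 0.08 N m, at 15 N 0.11. Left alone it stays, holding up to 43 N.
Mind the look-alikes: they are no part of the job. What is shaped like the batten but green is not meant.

How it is judged:
On the way, in this order (a step that is already met when the one before it is completed fails the run):
1. the plywood piece lies seated on the bed under the pad, against pins and guide block (x of batten in the frame of bed between -0.003 and 0.003 m and y of batten in the frame of bed between -0.003 and 0.003 m and z of batten in the frame of bed between -0.0025 and 0.0025 m and angle between the y axis of batten and the y axis of bed, either way round below 0.05 rad and angle between the z axis of batten and the z axis of bed, either way round below 0.05 rad), for 0.2 s.
2. the screw presses the seated piece tight (all of step 1 and contact force between spindle and batten above 15 N), for 0.2 s.
At the end, for the whole second after the job is handed in: The plywood piece lies still and flat on the bed, within 3 mm of touching pins and guide block and within 0.05 rad of square to them, and the screw's pad presses on it with at least 15 N after the robot has let go (all of step 2 and linear speed of batten below 0.01 m/s).
It also fails if it takes over 62 s, if anything falls off the work surface, if the arm or the gripper's body presses on something with over 40 N, if the wrist force passes 120 N, or if a joint passes its speed limit or range.

## Robot

A 7-joint arm with a two-finger parallel gripper is mounted at the origin on a cart in front of the work surface, level with it; the furniture and walls round the work are solid. World frame = base frame: x ahead of the robot, y to its left, z up, the work surface at z = 0. Lengths are in m, angles in rad, forces in N, time in s.
With the tool pointing down it reaches from about 0.425 to 0.825 m from the base axis. Payload 3.6 kg.
Tool frame: the origin (TCP) lies on the centre line of the jaws, within the pads' length; the fingertips stand 22 mm ahead of it and the grasp point (between the pads) lies 3 mm ahead of it; z points along the fingers, y is the line along which they close (so a half turn about z gives the same grasp; the last joint's range is limited). The gripper opens to 85 mm and grips with 20 to 120 N. Pads are 22 mm wide; open, the fingers measure 114 mm over their backs; the gripper's body (76 mm by 85 mm) begins 54 mm behind the grasp point. The pads swing forward as they close: fully open they stand 13 mm farther back than shut.
Start: joints at [-1.175, 0.615, -0.013, 1.423, 0.008, 1.103, -0.04], TCP at [0.267, 0.593, 0.253] pointing down, gripper open.
Joint ranges: [-3.12, 3.12], [-0.3, 2.06], [-1.34, 1.32], [0.26, 2.42], [-1.36, 4.5], [0.01, 1.98], [-2.84, 2.84]. Speed limits (rad/s): [2.79, 2.79, 3.14, 3.14, 3.14, 3.14, 3.14].

## Interface

Orientations are given as a unit quaternion [x, y, z, w].
In Python, from cell import env gives the robot as it stands.
- The arm moves only by the shell command python3 -m crank 'ROWS'. ROWS is JSON, a list of rows, each a list of 3 entries, a list of its own where there are three numbers: the shift along the tool's x, y, z in mm, then the turn, a rotation vector about the tool's x, y, z in degrees, then the opening, from 0 (shut) to 1 (fully open). In form: [[[x, y, z], [rx, ry, rz], fingers], ...]. A call has 1 to 20 rows; each row is the pose to reach, as a shift and turn from the pose commanded when the call began, along the tool's axes at that moment; what a row does not reach only later rows make up. A row lasts 1/10 s, in which the tool goes at most 50 mm and 8.59 degrees, less where a joint would pass 70% of its speed; a pose out of reach is approached as far as the arm can. A call with a gripper value outside its range is refused whole. The fingers move at their own pace and stop on an object; the grip force is fixed at half the most. Time passes only in rows, so rows that repeat a pose let the fingers close. It gives the time, the measured TCP pose, the force, the opening and the grip force at its end, in the units of the state.
- env.state(): the state, without advancing time (a new reading comes with each control period).
- env.snapshot(name): name is "scene" or "top" or "wrist"; returns the picture (480x640x3 uint8, red, green, blue); there is no depth.
- env.camera_info(name): a dict with "K" (3x3 intrinsics, pixels), "k1" (the pictures are not rectified: a ray, as slopes to the right and down, at radius r is drawn at 1 + k1 r^2 times it, then the intrinsics apply), "position" and "attitude" of the camera in the world. Camera axes: x right, y down, z forward; pixel columns grow to the right and rows downward; lengths in m; the calibration is good to about 2 mm. A picture is of the moment at which its call begins: read the wrist's pose just before it. camera_info takes no time and is no camera call; for the wrist camera it gives the pose at the moment of the call.
- env.finish_job(): hands the job in; it is judged then, once.
Trained networks look in the newest picture that a camera, given by its name, has taken for a name from the list of things; names that differ only in an ending like _2 or _b are one class to them, and where a whole thing is asked for, a point or a joint stands for the part that bears it (a point fixed in the world has none). Each returns a list of dicts, best first, with "p" (0 to 1); they miss things now and then, are a little off and sometimes report something else, mostly with a low value. They report only what shows in the picture. A call takes as long as a camera call. They do not tell look-alikes from the thing itself.
- env.silhouettes(camera, target): "region" (480x640 bool, what is visible of it) and "bbox" ([left, top, right, bottom] in pixels, round what is visible of it).
The state is a dict: "t": time; "joint_positions": joint angles; "qvel": joint speeds; "tau": joint torques, N m; "tcp_pos": TCP position; "tool_rot": TCP orientation; "contact_force": force on the tool from outside, world axes, zero at the start; "torque": the same for the moment, N m; "gripper_width": finger opening in m; "grasp_force": force on a finger pad.
Only numpy, scipy, OpenCV 4.12 (cv2) and the standard library are available. Lean on these libraries where they do the work, as an engineer would, in place of code of your own. Each camera call takes 0.05 s, during which the arm holds its last target. There are 200 camera calls.

## Working session

There is one attempt and no reset: what is moved stays moved. The work goes in short steps, Python scripts to look and compute and a shell command to move; the robot and the scene stay as the last step left them, time stands still between calls to the robot, and variables do not carry over. Pictures are saved under pics/ and viewed, at most 10 in all, crops included, and the job is handed in when it is done.

```bash
ls; mkdir -p pics
python3 - <<'E'
from cell import env
import cv2,numpy as np
s=env.state();print(s['t'],s['tcp_pos'],s['tool_rot'],s['gripper_width'])
for c in("scene","top","wrist"):
    im=env.snapshot(c);cv2.imwrite(f"pics/{c}0.png",im[:,:,::-1])
    i=env.camera_info(c);print(c,i)
    for t in ("batten","bed","knob","pins","guide_face","clamp_arm_top","spindle"):
        try:
            for d in env.silhouettes(c,t)[:4]:print(t,round(d['p'],2),d['bbox'],d['region'].sum())
        except Exception as e:print(t,e)
E
```

```text
pics
0.0 [0.26641822 0.59210589 0.25212517] [ 2.09812184e-01  9.77740833e-01 -1.28333891e-03 -2.51016542e-04] 0.08577419329930866
scene {'K': array([[441.43980467,   0.        , 321.25942514],
       [  0.        , 441.43980467, 235.62668531],
       [  0.        ,   0.        ,   1.        ]]), 'k1': -0.08801166210377001, 'position': array([ 0.11635264, -0.54123853,  0.76171136]), 'attitude': array([ 0.85962996, -0.37017647,  0.14160506, -0.32241856])}
batten 0.7 [334.8, 298.5, 377.0, 345.3] 1011
batten 0.63 [407.8, 302.6, 462.6, 348.5] 1125
bed 0.66 [259.8, 199.5, 343.2, 273.4] 3276
knob 0.5 [268.9, 213.0, 284.2, 231.3] 254
pins 0.75 [266.0, 212.2, 285.2, 232.7] 266
pins 0.68 [263.3, 200.6, 342.1, 268.5] 3186
guide_face 0.7 [263.3, 200.7, 340.5, 270.1] 3151
clamp_arm_top 0.63 [263.6, 200.1, 342.8, 267.5] 3249
spindle 0.66 [265.8, 211.5, 283.1, 232.3] 263
top {'K': array([[620.93862158,   0.        , 319.1016187 ],
       [  0.        , 620.93862158, 236.61492961],
       [  0.        ,   0.        ,   1.        ]]), 'k1': -0.1947061106232186, 'position': array([ 0.24759396, -0.1939
[... 176 characters left out ...]
.4] 859
bed 0.91 [251.1, 197.8, 325.4, 248.5] 3609
knob 0.51 [264.6, 231.7, 284.9, 249.1] 275
pins 0.97 [249.6, 198.3, 329.4, 249.8] 3702
guide_face 0.6 [253.9, 196.7, 328.9, 250.3] 3622
guide_face 0.55 [265.9, 230.2, 284.5, 249.1] 251
clamp_arm_top 0.94 [249.4, 197.8, 327.2, 247.0] 3649
spindle 0.85 [267.4, 228.4, 282.8, 248.8] 292
spindle 0.71 [355.5, 257.1, 407.8, 287.1] 922
wrist {'K': array([[410.31526445,   0.        , 316.97878047],
       [  0.        , 410.31526445, 246.05546238],
       [  0.        ,   0.        ,   1.        ]]), 'k1': -0.0888528389517442, 'position': array([0.19900233, 0.6238305 , 0.37460454]), 'attitude': array([0.83062102, 0.53733233, 0.07935398, 0.12266064])}
```

Run:
```python
import cv2,numpy as np
a=cv2.imread("pics/top0.png")[170:320,220:500];b=cv2.imread("pics/scene0.png")[180:360,230:480]
a=cv2.resize(a,(700,375),interpolation=2)
cv2.imwrite("pics/a.png",a)
cv2.imwrite("pics/b.png",cv2.resize(b,(750,540),interpolation=2))
```

```text
(no output)
```

View pics/a.png

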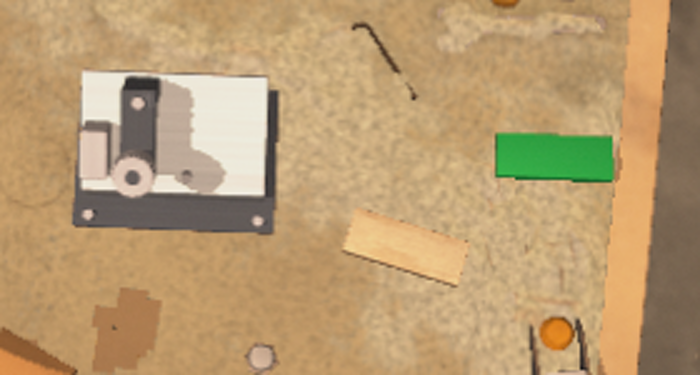

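View pics/b.png

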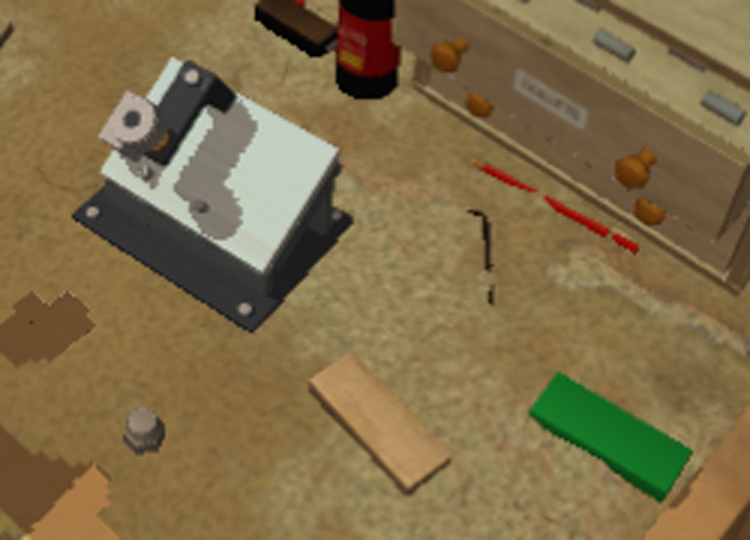

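```bash
cat > h.py <<'E'
import numpy as np,cv2
from scipy.spatial.transform import Rotation as R
from scipy.optimize import least_squares
def rays(px,i):
    p=np.atleast_2d(np.asarray(px,float));K=i['K']
    d=np.c_[(p[:,0]-K[0,2])/K[0,0],(p[:,1]-K[1,2])/K[1,1]];u=d.copy()
    for _ in range(20):u=d/(1+i['k1']*(u**2).sum(1,keepdims=True))
    r=R.from_quat(i['attitude']).apply(np.c_[u,np.ones(len(u))])
    return r/np.linalg.norm(r,axis=1,keepdims=True)
def plane(px,i,z):
    r=rays(px,i);o=np.array(i['position']);return o+r*((z-o[2])/r[:,2:3])
def proj(P,i):
    c=R.from_quat(i['attitude']).inv().apply(np.atleast_2d(P)-i['position']);u=c[:,:2]/c[:,2:3]
    u=u*(1+i['k1']*(u**2).sum(1,keepdims=True));K=i['K'];return u*[K[0,0],K[1,1]]+[K[0,2],K[1,2]]
def tri(obs):  # [(px,info)...]
    A=0;b=0
    for px,i in obs:
        r=rays(px,i)[0];M=np.eye(3)-np.outer(r,r);A=A+M;b=b+M@i['position']
    P=np.linalg.solve(A,b);return P,[np.round(proj(P,i)[0]-px,1) for px,i in obs]
E
python3 - <<'E'
from h import *
from cell import env
T=env.camera_info("top");S=env.camera_info("scene")
t=lambda x,y:np.array([220+(x+.5)/2.5-.5,170+(y+.5)/2.5-.5]);s=lambda x,y:np.array([230+(x+.5)/3-.5,180+(y+.5)/3-.5])
for n,a,b in [("TL",(82,72),(172,57)),("TR",(267,76),(340,152)),("BR",(267,196),(265,270)),("BL",(81,192),(104,170)),("knobtop",(133,176),(130,118)),
 ("bat1",(359,210),(350,354)),("bat2",(467,240),(449,461)),("bat3",(457,284),(408,491)),("bat4",(343,250),(311,384)),
 ("screw1",(88,214),(92,211)),("screw2",(258,221),(244,310))]:
    P,e=tri([(t(*a),T),(s(*b),S)]);print(n,P.round(4),e)
print(R.from_quat(env.state()['tool_rot']).as_matrix().round(3))
s=env.state();i=env.camera_info("wrist");q=R.from_quat(s['tool_rot'])
print("cam in tool",q.inv().apply(i['position']-s['tcp_pos']),(q.inv()*R.from_quat(i['attitude'])).as_matrix().round(3))
E
```

```text
TL [ 0.5739 -0.0123  0.0903] [array([-0.2,  0.2]), array([ 0.2, -0.1])]
TR [ 0.5935 -0.1589  0.0836] [array([-0.3,  0.3]), array([ 0.4, -0.1])]
BR [ 0.5038 -0.1725  0.0476] [array([-0.2,  0.2]), array([ 0.3, -0.1])]
BL [ 0.4886 -0.0229  0.0432] [array([ 0.7, -0.9]), array([-1.1,  0.3])]
knobtop [ 0.4848 -0.0711  0.1373] [array([-0.5,  0.7]), array([ 0.8, -0.2])]
bat1 [ 0.5074 -0.2485  0.0216] [array([-0.6,  0.6]), array([ 0.9, -0.2])]
bat2 [ 0.4982 -0.3421  0.0057] [array([-0.7,  0.7]), array([ 1. , -0.2])]
bat3 [ 0.4595 -0.338   0.0132] [array([-0.3,  0.3]), array([ 0.5, -0.1])]
bat4 [ 0.4751 -0.241   0.013 ] [array([-0.,  0.]), array([ 0.1, -0. ])]
screw1 [ 0.4739 -0.0263  0.0138] [array([-0.2,  0.2]), array([ 0.3, -0.1])]
screw2 [ 0.4888 -0.1673  0.0116] [array([-0.3,  0.3]), array([ 0.4, -0.1])]
[[-0.912  0.41  -0.   ]
 [ 0.41   0.912  0.   ]
 [ 0.    -0.    -1.   ]]
cam in tool [ 0.07444182  0.00056836 -0.12128116] [[ 0.    -0.957 -0.289]
 [ 1.     0.     0.   ]
 [ 0.    -0.289  0.957]]
```

```bash
cat >> h.py <<'E'
def bedR(yaw):
    return R.from_euler('z',yaw)*R.from_euler('y',-np.radians(30))
def down(a):  # tool x at world heading a, pointing down
    x=np.array([np.cos(a),np.sin(a),0]);z=np.array([0,0,-1.]);return R.from_matrix(np.c_[x,np.cross(z,x),z])
def rel(s,p,q):
    q0=R.from_quat(s['tool_rot']);return (q0.inv().apply(np.array(p)-s['tcp_pos'])*1000).round(1),(q0.inv()*q).as_rotvec(degrees=True).round(1)
E
python3 - <<'E'
from h import *
from cell import env
s=env.state();print(bedR(np.radians(6.5)).as_matrix().round(3))
print(rel(s,[.46,.2,.26],down(np.radians(96.5))),rel(s,[.50,-.07,.26],down(np.radians(96.5))))
E
```

```text
[[ 0.86  -0.113 -0.497]
 [ 0.098  0.994 -0.057]
 [ 0.5    0.     0.866]]
(array([-337.5, -278.9,   -6.7]), array([-0. , -0. , 59.3])) (array([-484.7, -508.7,   -6.7]), array([-0. , -0. , 59.3]))
```

```bash
python3 -m crank '[[[-48,-40,-1],[0,0,8],1],[[-96,-80,-2],[0,0,14],1],[[-145,-120,-3],[0,0,21],1],[[-193,-160,-4],[0,0,28],1],[[-241,-200,-5],[0,0,35],1],[[-290,-240,-6],[0,0,43],1],[[-338,-279,-7],[0,0,50],1],[[-338,-279,-7],[0,0,59],1],[[-485,-509,-7],[0,0,59],1],[[-485,-509,-7],[0,0,59],1],[[-485,-509,-7],[0,0,59],1],[[-485,-509,-7],[0,0,59],1],[[-485,-509,-7],[0,0,59],1],[[-485,-509,-7],[0,0,59],1],[[-485,-509,-7],[0,0,59],1],[[-485,-509,-7],[0,0,59],1],[[-485,-509,-7],[0,0,59],1]]'
python3 - <<'E'
from h import *
from cell import env
import pickle
s=env.state();i=env.camera_info("wrist");im=env.snapshot("wrist");cv2.imwrite("pics/w1.png",im[:,:,::-1])
pickle.dump(i,open("w1.pkl","wb"));print(s['t'],s['tcp_pos'],s['tool_rot'],np.abs(s['qvel']).max(),s['joint_positions'])
E
```

```text
t: 2.9
tcp_pos: [0.5001, -0.0686, 0.2601]
tool_rot: [0.663, 0.748, 0.0, -0.001]
contact_force: [-0.1, 0.8, 0.3]
gripper_width: 0.0855
grasp_force: 0.0
2.9 [ 0.50005842 -0.06863028  0.2601177 ] [ 6.63332010e-01  7.48324750e-01  3.76372801e-04 -7.55275882e-04] 0.02646705519824313 [-0.16126992  0.39898532  0.36199545  1.83400815 -0.1729675   0.94010157
  0.39752207]
```

View pics/w1.png

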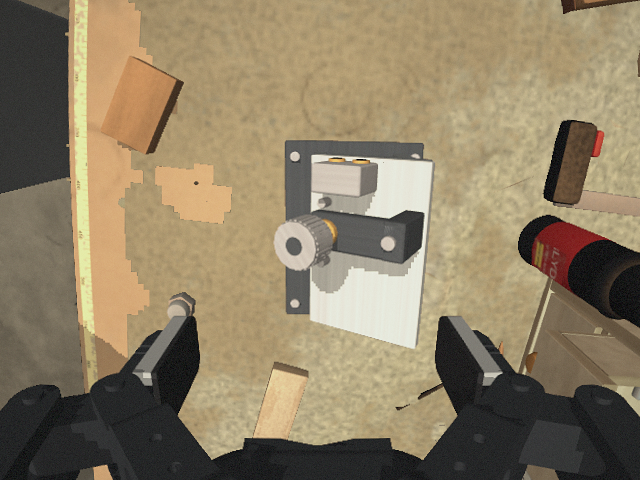

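```bash
python3 -m crank '[[[-50,-10,0],[0,0,0],1],[[-100,-20,0],[0,0,0],1],[[-140,-30,0],[0,0,0],1],[[-140,-30,0],[0,0,0],1],[[-140,-30,0],[0,0,0],1],[[-140,-30,0],[0,0,0],1]]'
python3 - <<'E'
from h import *
from cell import env
import pickle
s=env.state();i=env.camera_info("wrist");im=env.snapshot("wrist");cv2.imwrite("pics/w2.png",im[:,:,::-1])
pickle.dump(i,open("w2.pkl","wb"));print(s['t'],s['tcp_pos'],s['tool_rot'],np.abs(s['qvel']).max())
for d in env.silhouettes("wrist","batten"):
    c=cv2.findContours(d['region'].astype(np.uint8),0,2)[0];c=max(c,key=cv2.contourArea)
    q=cv2.approxPolyDP(c,8,True)[:,0];print(d['p'],d['bbox'],q.tolist());print(plane(q,i,.018).round(4).tolist())
E
```

```text
t: 3.55
tcp_pos: [0.4877, -0.2099, 0.26]
tool_rot: [0.662, 0.749, 0.001, -0.001]
contact_force: [0.3, 0.4, -0.0]
gripper_width: 0.0857
grasp_force: 0.0
3.55 [ 0.48774277 -0.20985863  0.26004623] [ 6.62262806e-01  7.49270905e-01  7.15239885e-04 -7.58564847e-04] 0.007720425939811664
0.74 [358.3, 348.8, 404.6, 440.1] [[398, 353], [365, 358], [363, 437], [394, 435]]
[[0.5871, -0.3465, 0.018], [0.5547, -0.3561, 0.018], [0.569, -0.456, 0.018], [0.6027, -0.4496, 0.018]]
0.69 [271.6, 237.0, 340.3, 340.0] [[300, 235], [273, 330], [308, 340], [337, 248]]
[[0.4748, -0.2357, 0.018], [0.4591, -0.3358, 0.018], [0.4948, -0.3425, 0.018], [0.5103, -0.2438, 0.018]]
```

View pics/w2.png

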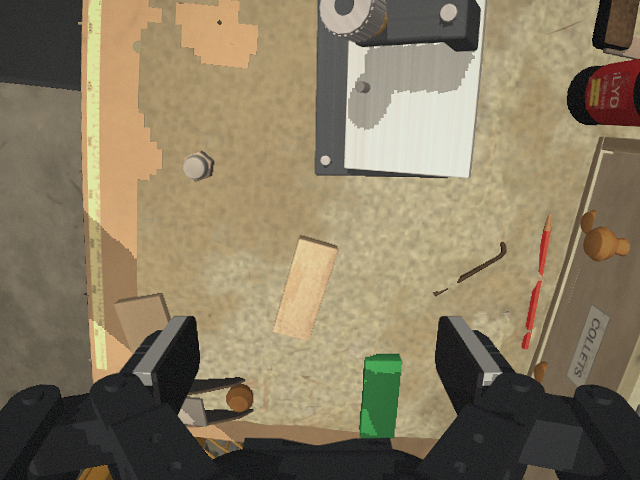

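```bash
cat > fit.py <<'E'
from h import *
from cell import env
import pickle
T=env.camera_info("top");S=env.camera_info("scene");w1=pickle.load(open("w1.pkl","rb"));w2=pickle.load(open("w2.pkl","rb"))
t=lambda x,y:np.array([220+(x+.5)/2.5-.5,170+(y+.5)/2.5-.5]);s=lambda x,y:np.array([230+(x+.5)/3-.5,180+(y+.5)/3-.5])
A=[-40,75,0];B=[60,75,0];C=[60,-75,0];D=[-40,-75,0];K=[0,25,None]
obs=[(w1,A,(311,155)),(w1,B,(434,160)),(w1,C,(416,348)),(w1,D,(311,319)),(w2,C,(470,178)),(w2,D,(345,167)),
(w1,[-23,38,12],(324,202)),(w1,[-23,-12,12],(324,260)),(w2,[-23,-12,12],(362,87)),(w1,K,(293,247)),(w2,K,(351,7)),
(w1,[20,50,34],(377,195)),(w1,[-20,50,34],(312,191))]
o2=[(T,A,t(82,72)),(T,B,t(267,76)),(T,C,t(267,196)),(T,D,t(81,192)),(S,A,s(172,57)),(S,B,s(340,152)),(S,C,s(265,270)),(S,D,s(104,170)),(T,K,t(133,176)),(S,K,s(130,118))]
def res(v,o):
    q=bedR(v[3])
    return np.array([proj(q.apply(np.array([P[0],P[1],v[4]*10+80 if P[2] is None else P[2]])/1000)+v[:3],i)[0]-px for i,P,px in o])
for o in(obs,o2,obs+o2):
    r=least_squares(lambda v:res(v,o).ravel(),[.531,-.093,.06,.11,0.5],loss='soft_l1');print(r.x.round(4),np.degrees(r.x[3]).round(2));print(res(r.x,o).round(1).tolist())
E
python3 fit.py
python3 - <<'E'
import cv2;a=cv2.imread("pics/w1.png")[135:360,260:450];cv2.imwrite("pics/w1c.png",cv2.resize(a,None,fx=2.6,fy=2.6,interpolation=2))
E
```

```text
[ 0.5329 -0.09    0.0567  0.108   0.7683] 6.19
[[2.2, -1.1], [-0.1, 1.1], [0.4, -0.7], [0.6, -0.3], [-0.2, -0.1], [1.1, 0.9], [-0.7, 0.4], [-1.7, 1.3], [0.0, -0.2], [3.4, -2.1], [-4.2, -1.8], [-15.2, 1.8], [0.7, 0.6]]
[ 0.5324 -0.0835  0.037  -1.3409 -3.5807] -76.83
[[14.7, 0.6], [-19.0, -11.3], [-12.9, 12.6], [19.9, 22.1], [15.4, 21.9], [-7.2, -10.8], [-19.0, -2.3], [0.9, 28.7], [-0.2, -25.8], [21.3, -0.2]]
[ 0.5331 -0.0901  0.0562  0.1044  0.963 ] 5.98
[[2.7, -1.1], [0.2, 1.5], [0.1, -0.7], [0.5, -0.5], [-0.6, 0.2], [0.9, 0.9], [-0.3, 0.3], [-1.6, 1.1], [0.1, -0.0], [2.1, -1.6], [-5.3, -2.4], [-14.8, 1.8], [1.2, 0.5], [-1.0, 46.5], [-74.8, -2.4], [-0.2, -47.6], [72.3, 1.4], [-23.8, 38.6], [-55.3, -31.6], [25.3, -40.0], [53.4, 34.7], [-0.9, 0.4], [1.0, 0.4]]
```

View pics/w1c.png

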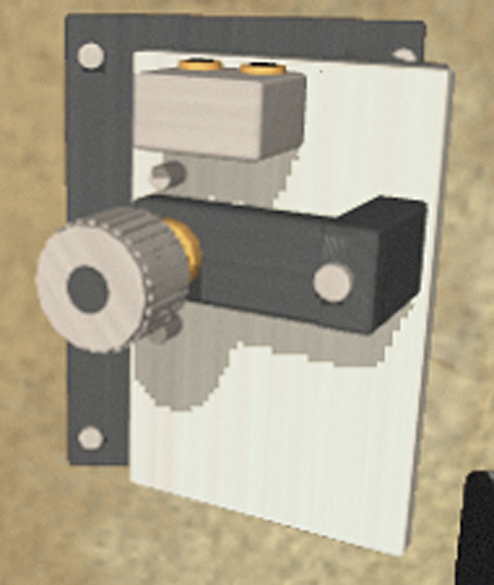

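```bash
python3 - <<'E'
s=open('fit.py').read()
s=s.replace("(T,A,t(82","(T,B,t(82").replace("(T,B,t(267,76","(T,C,t(267,76").replace("(T,C,t(267,196","(T,D,t(267,196").replace("(T,D,t(81","(T,A,t(81")
s=s.replace("(S,A,s(172","(S,B,s(172").replace("(S,B,s(340","(S,C,s(340").replace("(S,C,s(265","(S,D,s(265").replace("(S,D,s(104","(S,A,s(104")
s=s.replace("(377,195)","(358.8,195.8)").replace("(324,202)","(320.8,202)").replace("(324,260)","(321.5,262)").replace("(293,247)","(293.8,245.4)").replace("(311,319)","(310,320)").replace("(w2,K,(351,7)),","")
open('fit.py','w').write(s)
E
python3 fit.py
```

```text
[ 0.5317 -0.0896  0.0593  0.1109  0.8076] 6.35
[[0.5, -1.5], [-1.0, 0.4], [0.1, 0.2], [0.5, -0.5], [-0.1, -0.7], [0.2, 0.7], [1.0, 0.4], [-0.5, -0.3], [-1.1, -1.2], [0.1, 0.2], [1.5, 0.8], [-1.0, 0.5]]
[ 0.5315 -0.092   0.0603  0.1135  1.0027] 6.5
[[-0.5, -0.2], [0.4, 0.4], [-1.1, -0.1], [0.1, -0.7], [0.2, -0.4], [0.6, -1.4], [0.1, 1.0], [-1.4, 0.8], [-0.0, 1.1], [0.8, -0.1]]
[ 0.5319 -0.0899  0.0584  0.1114  0.8328] 6.38
[[0.6, -1.1], [-1.2, 0.7], [0.0, -0.0], [0.7, -0.6], [-0.3, -0.4], [0.3, 1.0], [1.1, 0.6], [-0.3, -0.2], [-1.0, -0.6], [0.1, 0.4], [1.5, 1.1], [-0.9, 0.8], [-1.3, -0.3], [-0.5, 0.4], [-2.1, -0.1], [-0.8, -1.0], [-0.1, -0.3], [-0.1, -1.3], [-0.5, 0.9], [-1.8, 0.7], [-1.0, 0.6], [0.7, 0.2]]
```

Run:
```python
from h import *
from cell import env
import pickle
s=env.state();w2=pickle.load(open("w2.pkl","rb"))
print(plane([(250,380),(253,410),(240,398),(190,380)],w2,.02).round(3))
a=np.radians(81.1);c=np.array([.4848,-.2895,0]);d=np.array([np.cos(a),np.sin(a),0])
for z in(.08,.024):print(rel(s,c-.036*d+[0,0,z],down(a)))
g=c-.036*d;n=np.array([-d[1],d[0],0])
P=plane([(250,380),(253,410),(240,398),(190,380)],w2,.02)-g;print(np.c_[P@d,P@n].round(3))
```

```text
[[ 0.441 -0.396  0.02 ]
 [ 0.446 -0.433  0.02 ]
 [ 0.432 -0.419  0.02 ]
 [ 0.378 -0.404  0.02 ]]
(array([-113.2,  -22.5,  180. ]), array([-0. , -0.1, 16. ]))
(array([-113.3,  -22.5,  236. ]), array([-0. , -0.1, 16. ]))
[[-0.076  0.027]
 [-0.112  0.016]
 [-0.101  0.032]
 [-0.094  0.087]]
```

Clear of the tongs (76 mm away along the piece). Grasp.

```bash
python3 -m crank '[[[-40,-10,30],[0,0,8],0.7],[[-80,-20,60],[0,0,16],0.7],[[-113,-22.5,90],[0,0,16],0.7],[[-113,-22.5,130],[0,0,16],0.7],[[-113,-22.5,170],[0,0,16],0.7],[[-113,-22.5,195],[0,0,16],0.7],[[-113,-22.5,215],[0,0,16],0.7],[[-113,-22.5,228],[0,0,16],0.7],[[-113,-22.5,236],[0,0,16],0.7],[[-113,-22.5,236],[0,0,16],0.7]]'; python3 -m crank '[[[0,0,0],[0,0,0],0.35],[[0,0,0],[0,0,0],0.1],[[0,0,0],[0,0,0],0.1],[[0,0,0],[0,0,0],0.1],[[0,0,0],[0,0,0],0.1],[[0,0,0],[0,0,0],0.1]]'
```

```text
t: 4.65
tcp_pos: [0.478, -0.3271, 0.0238]
tool_rot: [0.761, 0.648, -0.0, -0.001]
contact_force: [-0.4, 0.7, 1.2]
gripper_width: 0.0599
grasp_force: 0.0
t: 5.25
tcp_pos: [0.4787, -0.3286, 0.0258]
tool_rot: [0.762, 0.648, 0.0, 0.001]
contact_force: [0.7, 0.2, 6.4]
gripper_width: 0.0365
grasp_force: 61.2
```

```bash
python3 -m crank '[[[0,0,-20],[0,0,0],0.1],[[0,0,-60],[0,0,0],0.1],[[0,0,-110],[0,0,0],0.1],[[0,0,-160],[0,0,0],0.1],[[0,0,-180],[0,0,0],0.1],[[0,0,-180],[0,0,0],0.1],[[0,0,-180],[0,0,0],0.1]]'
python3 - <<'E'
from h import *
from cell import env
s=env.state();i=env.camera_info("wrist");im=env.snapshot("wrist");cv2.imwrite("pics/w3.png",im[:,:,::-1])
print(s['t'],s['tcp_pos'],s['contact_force'],s['joint_positions'].round(2))
q=R.from_quat(s['tool_rot'])
for d in env.silhouettes("wrist","batten"):
    c=cv2.findContours(d['region'].astype(np.uint8),0,2)[0];c=max(c,key=cv2.contourArea)
    p=cv2.approxPolyDP(c,6,True)[:,0];print(d['p'],d['bbox'],p.tolist());print((q.inv().apply(plane(p,i,s['tcp_pos'][2]-.0075)-s['tcp_pos'])*1000).round(1).tolist())
E
```

```text
t: 5.95
tcp_pos: [0.4775, -0.3273, 0.204]
tool_rot: [0.762, 0.648, 0.0, -0.0]
contact_force: [-1.1, 0.2, -0.8]
gripper_width: 0.0364
grasp_force: 60.5
5.95 [ 0.47753916 -0.32727843  0.20404067] [-1.06639184  0.22583452 -0.75893831] [ 0.29  0.59  0.43  1.71 -0.3   0.91  0.69]
0.76 [420.1, 228.4, 482.9, 355.9] [[461, 230], [420, 245], [443, 352], [485, 341], [470, 239]]
[[41.1, 46.6, 7.5], [36.0, 33.4, 7.5], [-4.4, 45.0, 7.5], [-0.1, 60.0, 7.5], [38.0, 50.0, 7.5]]
```

View pics/w3.png

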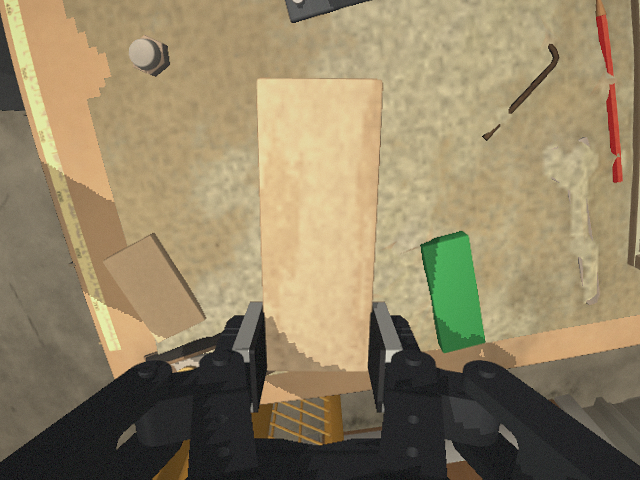

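Run:
```python
from h import *
from cell import env
s=env.state();i=env.camera_info("wrist");q=R.from_quat(s['tool_rot'])
p=[(257.5,79),(382,79),(262,300),(374.5,300),(265,371),(369,371)]
for h in(4,7.5,11):print(h,(q.inv().apply(plane(p,i,s['tcp_pos'][2]-h/1000)-s['tcp_pos'])*1000).round(1).tolist())
```

```text
4 [[87.0, -17.7, 4.2], [87.0, 18.2, 4.1], [17.8, -18.9, 4.1], [17.9, 18.6, 4.0], [-9.7, -19.0, 4.0], [-9.6, 17.9, 3.9]]
7.5 [[87.4, -18.2, 7.7], [87.4, 18.7, 7.6], [16.2, -19.4, 7.6], [16.3, 19.2, 7.5], [-12.1, -19.5, 7.5], [-12.0, 18.5, 7.4]]
11 [[87.7, -18.7, 11.2], [87.7, 19.3, 11.1], [14.7, -19.9, 11.1], [14.7, 19.7, 11.0], [-14.5, -20.0, 11.0], [-14.3, 19.0, 10.9]]
```

```bash
cat >> h.py <<'E'
O=np.array([.5317,-.0903,.0595]);YAW=np.radians(6.4);B=bedR(YAW)
TQ=R.from_matrix(B.as_matrix()@np.array([[0,1,0],[1,0,0],[0,0,-1.]]))
def bp(x,y,z):return O+B.apply(np.array([x,y,z])/1000)
def inbed(s):return (B.inv().apply(s['tcp_pos']-O)*1000).round(2),(TQ.inv()*R.from_quat(s['tool_rot'])).as_rotvec(degrees=True).round(2),B.inv().apply(s['contact_force']).round(1),B.inv().apply(s['torque']).round(3),s['t'],s['gripper_width'].round(4)
E
python3 - <<'E'
from h import *
from cell import env
s=env.state()
print(inbed(s),rel(s,bp(3,-150,60),TQ),rel(s,bp(3,-115,40),TQ))
E
```

```text
Traceback (most recent call last):
  File "h.py", line 29, in inbed
    def inbed(s):return (B.inv().apply(s['tcp_pos']-O)*1000).round(2),(TQ.inv()*R.from_quat(s['tool_rot'])).as_rotvec(degrees=True).round(2),B.inv().apply(s['contact_force']).round(1),B.inv().apply(s['torque']).round(3),s['t'],s['gripper_width'].round(4)
                                                                                                                                                                                                                                   ^^^^^^^^^^^^^^^^^^^^^^^^
AttributeError: 'float' object has no attribute 'round'
```

```bash
sed -i "s/s\['gripper_width'\].round(4)/round(s['gripper_width'],4)/" h.py
cat > st.py <<'E'
from h import *
from cell import env
for a in inbed(env.state()):print(a)
E
python3 - <<'E'
from h import *
from cell import env
s=env.state()
print(inbed(s),rel(s,bp(3,-150,60),TQ),rel(s,bp(3,-115,40),TQ))
E
```

```text
(array([   1.58, -228.98,  164.23]), array([30.  , -3.96, 15.29]), array([-0.2,  1.3, -0.5]), array([-0.044, -0.011,  0.01 ]), 6.05, 0.0363) (array([90.3, 30.4, 89.6]), array([-30. ,   4. , -15.3])) (array([126.6,  30.7, 107. ]), array([-30. ,   4. , -15.3]))
```

```bash
python3 -m crank '[[[20,6,15],[-7,1,-3.5],0.1],[[40,14,35],[-14,2,-7],0.1],[[60,20,55],[-21,3,-11],0.1],[[75,26,75],[-28,4,-15],0.1],[[90.3,30.4,89.6],[-30,4,-15.3],0.1],[[90.3,30.4,89.6],[-30,4,-15.3],0.1],[[90.3,30.4,89.6],[-30,4,-15.3],0.1],[[126.6,30.7,107],[-30,4,-15.3],0.1],[[126.6,30.7,107],[-30,4,-15.3],0.1],[[126.6,30.7,107],[-30,4,-15.3],0.1],[[126.6,30.7,107],[-30,4,-15.3],0.1],[[126.6,30.7,107],[-30,4,-15.3],0.1]]'; python3 st.py
```

```text
t: 7.25
tcp_pos: [0.5353, -0.2177, 0.1113]
tool_rot: [0.644, 0.723, 0.19, 0.16]
contact_force: [0.2, -0.4, -0.4]
gripper_width: 0.0364
grasp_force: 60.5
[  16.69 -127.05   50.22]
[1.24 0.83 0.04]
[-0.  -0.4 -0.4]
[-0.035  0.552  0.035]
7.25
0.0364
```

```bash
python3 -m crank '[[[0,0,0],[0,0,0],0.1],[[0,0,0],[0,0,0],0.1],[[0,0,0],[0,0,0],0.1]]'; python3 st.py; python3 -c "
from cell import env
print(env.state()['joint_positions'].round(2))"
```

```text
t: 7.55
tcp_pos: [0.5359, -0.217, 0.112]
tool_rot: [0.644, 0.724, 0.19, 0.161]
contact_force: [-0.4, -0.1, -0.2]
gripper_width: 0.0361
grasp_force: 60.5
[  17.62 -126.41   50.4 ]
[ 1.16  0.87 -0.04]
[-0.4 -0.  -0. ]
[-0.025  0.536  0.052]
7.55
0.0361
[ 0.79  0.66 -0.45  2.11 -1.36  0.01  1.96]
```

```bash
cat > kin.py <<'E'
from h import *
AL=np.array([-1,1,1,1,1,-1,0])*np.pi/2
def fk(q,p):
    # p: base z, d3,a3,a4,d5,a6,d7, roll offset
    T=np.eye(4)
    ds=[p[0],0,p[1],0,p[4],0,p[6]];As=[0,0,p[2],p[3],0,p[5],0]
    for k in range(7):
        c,s=np.cos(q[k]),np.sin(q[k]);ca,sa=np.cos(AL[k]),np.sin(AL[k])
        T=T@np.array([[c,-s*ca,s*sa,As[k]*c],[s,c*ca,-c*sa,As[k]*s],[0,sa,ca,ds[k]],[0,0,0,1]])
    return T
E
python3 - <<'E'
from kin import *
from cell import env
import itertools
s=env.state()
D=[([-1.175,.615,-.013,1.423,.008,1.103,-.04],[.267,.593,.253],[.2098,.97774,-.00128,-.00025]),
([-0.16126992,0.39898532,0.36199545,1.83400815,-0.1729675,0.94010157,0.39752207],[.50005842,-.06863028,.2601177],[6.63332010e-01,7.48324750e-01,3.76372801e-04,-7.55275882e-04]),
([.29,.59,.43,1.71,-.3,.91,.69],[.4775,-.3273,.204],[.762,.648,0,0]),
(s['joint_positions'],s['tcp_pos'],s['tool_rot'])]
print(D[3])
p=[.267,.293,.0525,.0775,.3425,.076,.097+.17]
# orientation consistency up to base yaw & tool roll: check tool z vs model for sign combos
best=[]
for sg in itertools.product([1,-1],repeat=6):
    sg=np.array(list(sg)+[1])
    Rm=[fk(np.array(q)*sg,p)[:3,:3] for q,_,_ in D];Rt=[R.from_quat(t).as_matrix() for *_,t in D]
    def f(v):
        o=[]
        for a,b,(q,_,_) in zip(Rm,Rt,D):
            o.append(R.from_euler('z',v[0]).as_matrix()@a[:,2]-b[:,2])
        return np.ravel(o)
    r=min((least_squares(f,[v]) for v in(0,1.6,3.1,-1.6)),key=lambda r:r.cost);best.append((r.cost,sg.tolist(),r.x))
for b in sorted(best,key=lambda b:b[0])[:6]:print(b)
E
```

```text
(array([ 0.79377059,  0.65971118, -0.45486656,  2.11109715, -1.36071622,
        0.01454233,  1.95755965]), array([ 0.53591141, -0.21703334,  0.11195747]), array([0.64377177, 0.72352994, 0.19046393, 0.16057964]))
(np.float64(0.6719702960673352), [-1, -1, 1, -1, 1, -1, 1], array([-1.80406427]))
(np.float64(0.6719702963199244), [-1, 1, 1, 1, 1, 1, 1], array([1.33732242]))
(np.float64(0.6723156856355835), [-1, -1, -1, -1, -1, -1, 1], array([-2.60534177]))
(np.float64(0.6723156866096193), [-1, 1, -1, 1, -1, 1, 1], array([0.53626995]))
(np.float64(0.6740244005574818), [1, -1, 1, -1, 1, -1, 1], array([2.89518592]))
(np.float64(0.6740244009885087), [1, 1, 1, 1, 1, 1, 1], array([-0.24662502]))
```

```bash
cat > kin.py <<'E'
from h import *
def rots(q,sg,c1,c7):
    return [R.from_euler('zyz'[k%2] if k%2 else 'z',sg[k]*q[k]+(c1 if k==0 else c7 if k==6 else 0)) for k in range(7)]
def fk(q,sg,c1,c7,L):
    p=np.zeros(3);r=R.identity()
    for k,a in enumerate(rots(q,sg,c1,c7)):
        r=r*a;p=p+r.apply([L[k][0],0,L[k][1]])
    return p,r
E
cat > data.py <<'E'
import numpy as np
D=[([-1.175,.615,-.013,1.423,.008,1.103,-.04],[.267,.593,.253],[.2098,.97774,-.00128,-.00025]),
([-0.16126992,0.39898532,0.36199545,1.83400815,-0.1729675,0.94010157,0.39752207],[.50005842,-.06863028,.2601177],[6.63332010e-01,7.48324750e-01,3.76372801e-04,-7.55275882e-04]),
([.29,.59,.43,1.71,-.3,.91,.69],[.4775,-.3273,.204],[.762,.648,0,0]),
([ 0.79377059,  0.65971118, -0.45486656,  2.11109715, -1.36071622,0.01454233,  1.95755965],[ 0.53591141, -0.21703334,  0.11195747],[0.64377177, 0.72352994, 0.19046393, 0.16057964])]
E
python3 - <<'E'
from kin import *
from data import D
import itertools
out=[]
for sg in itertools.product([1,-1],repeat=7):
    if sg[1]<0:continue
    def f(v):return np.ravel([(R.from_quat(t).inv()*fk(q,sg,v[0],v[1],np.zeros((7,2)))[1]).as_rotvec() for q,_,t in D])
    r=min((least_squares(f,[a,b]) for a in(0,1.6,3.1,-1.6) for b in (0,3.1,1.5,-1.5)),key=lambda r:r.cost);out.append((r.cost,sg,r.x))
out.sort(key=lambda o:o[0])
for o in out[:4]:print(o)
_,sg,c=out[0]
def g(v):
    L=np.zeros((7,2));L[0,1]=v[0];L[2]=v[1],v[2];L[4]=v[3],v[4];L[6,1]=v[5];L[3,0]=v[6];L[5,0]=v[7]
    return L
f=lambda v:np.r_[np.ravel([fk(q,sg,*c,g(v))[0]-p for q,p,_ in D]),1e-3*(v-v0)]
v0=np.array([.34,0,.4,0,.4,.25,0,0])
r=least_squares(f,v0);print(r.x.round(4),(f(r.x)[:12]*1000).round(1))
E
```

```text
(np.float64(3.808889432860446e-05), (-1, 1, -1, 1, -1, 1, -1), array([-1.28273516e-03, -4.71109844e+00]))
(np.float64(0.6129183524841327), (-1, 1, -1, 1, 1, 1, 1), array([-0.2176354 , -5.59816161]))
(np.float64(0.7419625959374091), (-1, 1, 1, 1, -1, 1, -1), array([1.41142819, 3.18376753]))
(np.float64(0.914900485947822), (1, 1, -1, 1, -1, 1, 1), array([-1.94383249, -1.9880137 ]))
[ 0.4069  0.0082  0.5191 -0.0392  0.3661  0.3953  0.0532 -0.0246] [-20.3  10.    0.4   3.9   5.3  -0.1  -4.8   1.7  -0.1   0.1  -0.4  -0.2]
```

Run:
```python
from kin import *
from data import D
sg=(-1,1,-1,1,-1,1,-1);c=(0,np.pi/2)
names=[(0,1),(2,1),(4,1),(6,1),(2,0),(3,0),(5,0),(0,0)]
def run(idx,v0):
    v0=np.array(v0)
    def g(v):
        L=np.zeros((7,2))
        for n,x in zip(idx,v):L[n]=x
        return L
    f=lambda v:np.r_[np.ravel([fk(q,sg,*c,g(v))[0]-p for q,p,_ in D]),1e-4*(v-v0)]
    r=least_squares(f,v0);print(idx,r.x.round(4),(f(r.x)[:12]*1000).round(1))
run(names[:4],[.3,.4,.4,.2]);run(names[:4]+[(0,0)],[.3,.4,.4,.2,0]);run(names[:7],[.267,.293,.34,.2,.05,.07,.07]);run(names,[.267,.293,.34,.2,.05,.07,.07,0])
```

```text
[(0, 1), (2, 1), (4, 1), (6, 1)] [0.2347 0.5433 0.3814 0.2497] [-19.4  12.5   4.    4.2  18.9   0.3  11.9  17.5  -2.5  -2.3  17.8  -1.8]
[(0, 1), (2, 1), (4, 1), (6, 1), (0, 0)] [ 0.1935  0.5924  0.3857  0.2469 -0.0297] [-18.5  14.8   3.8  -2.9  16.3   4.6  12.   15.6  -2.8  -1.2  17.5  -5.5]
[(0, 1), (2, 1), (4, 1), (6, 1), (2, 0), (3, 0), (5, 0)] [ 0.3692  0.4798  0.3642  0.3528 -0.0101 -0.0074 -0.0504] [-22.3   6.6   3.8  10.2   7.3  -7.2   0.8   4.9  -2.7  -1.9   1.9   6.1]
[(0, 1), (2, 1), (4, 1), (6, 1), (2, 0), (3, 0), (5, 0), (0, 0)] [ 0.2989  0.555   0.3611  0.3428  0.0027 -0.0101 -0.0521 -0.0521] [-21.7   8.5   1.4   0.2   1.2   1.2   0.   -0.3  -3.   -0.1  -0.1   0.4]
```

```bash
cat > kin.py <<'E'
from h import *
from data import D
sg=(-1,1,-1,1,-1,1,-1)
def fk(q,v):
    p=np.zeros(3);r=R.identity()
    L=[[0,0,v[0]],[0,v[1],0],[0,0,v[2]],[0,v[3],0],[0,0,v[4]],[0,0,0],[0,0,v[5]]]
    for k in range(7):
        r=r*R.from_euler('y' if k%2 else 'z',sg[k]*q[k]+(np.pi/2 if k==6 else 0));p=p+r.apply(L[k])
    return p,r
v0=np.array([.2848,.0118,.4208,.0128,.3143,.3])
f=lambda v:np.r_[np.ravel([fk(q,v)[0]-p for q,p,_ in D]),1e-2*(v-v0)]
V=least_squares(f,v0).x
LO=np.array([-3.12,-.3,-1.34,.26,-1.36,.01,-2.84]);HI=np.array([3.12,2.06,1.32,2.42,4.5,1.98,2.84])
def ik(p,q,x0,w=0.003,ref=None):
    ref=x0 if ref is None else ref
    def g(x):
        a,b=fk(x,V);return np.r_[(a-p)*10,(q.inv()*b).as_rotvec()*3,w*(x-ref)]
    r=least_squares(g,np.clip(x0,LO+.011,HI-.011),bounds=(LO+.01,HI-.01));a,b=fk(r.x,V)
    return r.x,np.linalg.norm(a-p)*1000,np.degrees((q.inv()*b).magnitude())
E
python3 - <<'E'
from kin import *
print(V.round(4),(f(V)[:12]*1000).round(1))
rng=np.random.default_rng(0)
for name,p,z180 in [("pre",bp(3,-115,40),0),("pre",bp(3,-115,40),1),("seat",bp(0,-37.6,25.5),0),("seat",bp(0,-37.6,25.5),1),("knob",bp(0,25,72),0)]:
    tq=TQ*R.from_euler('z',np.pi*z180);sol=[]
    for _ in range(60):
        x,e,a=ik(p,tq,rng.uniform(LO,HI),1e-4)
        if e<1 and a<.5:sol.append(x)
    print(name,z180,len(sol))
    if sol:
        S=np.array(sol);m=np.minimum(S-LO,HI-S)[:,1:].min(1)
        for k in np.argsort(-m)[:6]:print(S[k].round(2),m[k].round(2))
E
```

```text
[ 0.2601 -0.0114  0.5475 -0.0114  0.3741  0.2845] [ 0.1  0.   1.1  0.  -1.5  0.5  0.3  1.5 -1.4  0.1 -0.  -0.3]
pre 0 38
[ 1.1   0.87 -1.    2.16  1.83  0.42 -1.14] 0.26
[ 1.09  0.86 -0.99  2.16  1.83  0.41 -1.15] 0.26
[ 1.05  0.82 -0.9   2.17  1.88  0.34 -1.22] 0.25
[ 1.03  0.81 -0.86  2.17  1.91  0.31 -1.25] 0.25
[ 0.51  0.64 -0.06  2.18  4.23  0.27  2.6 ] 0.24
[ 0.98  0.77 -0.78  2.17  2.    0.25 -1.36] 0.24
pre 1 37
[ 1.04  0.82 -0.88  2.17  1.89  0.33  1.91] 0.25
[ 1.02  0.8  -0.85  2.17  1.92  0.3   1.87] 0.25
[ 1.02  0.8  -0.84  2.17  1.93  0.3   1.87] 0.25
[ 1.14  0.92 -1.09  2.16  1.79  0.51  2.05] 0.25
[ 0.57  0.65 -0.14  2.18  4.16  0.23 -0.46] 0.22
[ 0.96  0.76 -0.74  2.17  2.05  0.22  1.73] 0.21
seat 0 37
[ 0.99  0.94 -1.11  2.27  1.99  0.64 -1.44] 0.15
[ 0.99  0.94 -1.1   2.27  2.    0.63 -1.45] 0.15
[ 0.99  0.94 -1.1   2.27  2.    0.63 -1.45] 0.15
[ 0.96  0.91 -1.04  2.27  2.03  0.58 -1.49] 0.15
[ 0.95  0.9  -1.02  2.27  2.05  0.57 -1.51] 0.15
[ 0.95  0.89 -1.02  2.27  2.05  0.56 -1.51] 0.15
seat 1 33
[ 1.    0.95 -1.12  2.27  1.99  0.65  1.71] 0.15
[ 0.97  0.91 -1.05  2.27  2.03  0.59  1.66] 0.15
[ 0.93  0.87 -0.98  2.27  2.08  0.53  1.6 ] 0.15
[ 0.89  0.83 -0.9   2.27  2.15  0.47  1.51] 0.15
[ 0.89  0.83 -0.89  2.27  2.15  0.47  1.5 ] 0.15
[ 0.85  0.8  -0.82  2.27  2.23  0.42  1.42] 0.15
knob 0 40
[ 0.94  0.88 -1.25  2.36  1.9   0.75 -1.55] 0.06
[ 0.92  0.84 -1.19  2.36  1.93  0.69 -1.58] 0.06
[ 0.92  0.84 -1.19  2.36  1.93  0.69 -1.58] 0.06
[ 0.91  0.82 -1.17  2.36  1.94  0.67 -1.6 ] 0.06
[ 0.88  0.78 -1.09  2.36  1.99  0.6  -1.65] 0.06
[ 0.85  0.74 -1.03  2.37  2.03  0.55 -1.7 ] 0.05
```

```bash
cat >> kin.py <<'E'
def follow(x,wps,n=6,w=.003):
    """simulate local IK along poses [(p,q)..] from x"""
    from scipy.spatial.transform import Slerp
    out=[]
    for p,q in wps:
        p0,q0=fk(x,V) if not out else out[-1][1]
        sl=Slerp([0,1],R.concatenate([q0,q]))
        for t in np.linspace(0,1,n+1)[1:]:x,e,a=ik(p0+(p-p0)*t,sl(t),x,w)
        out.append((x,(p,q),e,a))
    return out
def T(p0,q0,d,r):return p0+q0.apply(np.array(d)/1000),q0*R.from_rotvec(r,degrees=True)
E
python3 - <<'E'
from kin import *
x=np.array(D[2][0]);p0,q0=fk(x,V)
w=[T(p0,q0,a,b) for a,b in [([20,6,15],[-7,1,-3.5]),([40,14,35],[-14,2,-7]),([60,20,55],[-21,3,-11]),([75,26,75],[-28,4,-15]),([90.3,30.4,89.6],[-30,4,-15.3]),([126.6,30.7,107],[-30,4,-15.3])]]
for o in follow(x,w):print(o[0].round(2),round(o[2],1),round(o[3],1))
# candidate: back to down pose from present
x=np.array(D[3][0])
w=[(p0,q0)]
b=follow(x,w,12)[-1];print("back",b[0].round(2),b[2],b[3])
E
```

```text
[ 0.33  0.56  0.34  1.82 -0.38  0.74  0.8 ] 0.0 0.0
[ 0.42  0.54  0.2   1.92 -0.5   0.55  0.96] 0.0 0.0
[ 0.58  0.55 -0.03  2.01 -0.64  0.34  1.18] 0.0 0.0
[ 0.85  0.62 -0.4   2.09 -0.73  0.11  1.38] 0.0 0.0
[ 0.88  0.66 -0.5   2.12 -1.35  0.02  2.01] 1.4 0.5
[ 0.78  0.67 -0.45  2.12 -1.35  0.02  1.95] 7.9 2.8
back [ 0.15  0.64  0.67  1.71 -0.47  0.96  0.85] 2.9958514172810245e-05 9.071494889069088e-06
```

```bash
cat > plan.py <<'E'
from kin import *
x=np.array(D[3][0]);p0,q0=fk(np.array(D[2][0]),V)
back=(p0+[0,0,.03],q0)
xb=follow(x,[back],12)[-1][0]
print("back",xb.round(2))
P=bp(3,-170,90)
rng=np.random.default_rng(1);best=None
for _ in range(40):
    xt,e,a=ik(P,TQ,np.array([1.0,.8,-.85,2.1,1.85,.4,-1.2])+rng.normal(0,.25,7),1e-4)
    if e>1 or a>.5:continue
    w=[fk(xb+(xt-xb)*t,V) for t in np.linspace(0,1,6)[1:]]
    f=follow(xb,w,4);m=min(np.minimum(o[0]-LO,HI-o[0]).min() for o in f);zz=min(o[1][0][2] for o in f)
    j=f[-1][0];ok=f[-1][2]<1 and f[-1][3]<1 and j[4]>.8
    if ok and (best is None or m>best[0]):best=(m,xt,f,zz)
print(best[0],best[1].round(2),best[3])
for o in best[2]:print(o[0].round(2),o[1][0].round(3),(o[1][1].apply([0,0,1])).round(2),o[1][1].apply([1,0,0]).round(2),round(o[2],2))
pc,qc=fk(x,V)
for (p,q) in [back]+[o[1] for o in best[2]]:print((qc.inv().apply(p-pc)*1000).round(0),(qc.inv()*q).as_rotvec(degrees=True).round(1))
g=follow(best[2][-1][0],[(bp(3,-120,40),TQ),(bp(3,-120,28),TQ),(bp(0,-38,26),TQ),(bp(0,-38,26),TQ),(bp(0,-100,90),TQ),(bp(0,25,140),TQ),(bp(0,25,72),TQ)],6)
for o in g:print(o[0].round(2),round(o[2],2),round(o[3],2))
E
python3 plan.py
```

```text
back [ 0.15  0.6   0.68  1.68 -0.43  1.02  0.82]Traceback (most recent call last):
  File "plan.py", line 15, in <module>
    print(best[0],best[1].round(2),best[3])
          ~~~~^^^
TypeError: 'NoneType' object is not subscriptable
```

```bash
cat > plan.py <<'E'
from kin import *
x=np.array(D[3][0]);pc,qc=fk(x,V)
best=None
for P in [bp(0,-160,90),bp(30,-160,110),bp(0,-140,130)]:
  for j6 in(.3,.45,.6):
    for n in(6,9):
      for tot in (3.0,3.3):
        x1=follow(x,[(P,qc)],6)[-1][0]
        W=[(P,qc)]
        for t in np.linspace(0,1,n):
            y=x1.copy();y[5]=j6;y[4]=-1.2+tot*t;y[6]=x1[6]+x1[4]-y[4]
            W.append((P,fk(y,V)[1]))
        W.append((P,TQ))
        f=follow(x,W,4);j=f[-1][0]
        m=min(j[4]+1.36,j[5],1.34+j[2])
        if f[-1][2]<1 and f[-1][3]<1 and j[4]>.5:
            print(P.round(2),j6,n,tot,j.round(2));
            if best is None or m>best[0]:best=(m,f)
if best:
    f=best[1]
    for o in f:print(o[0].round(2),round(o[2],1),round(o[3],1),'|',(qc.inv().apply(o[1][0]-pc)*1000).round(0),(qc.inv()*o[1][1]).as_rotvec(degrees=True).round(0))
    g=follow(f[-1][0],[(bp(3,-120,40),TQ),(bp(3,-120,28),TQ),(bp(0,-38,26),TQ),(bp(0,-38,50),TQ),(bp(0,-60,140),TQ),(bp(0,25,140),TQ),(bp(0,25,72),TQ)],6)
    for o in g:print(o[0].round(2),round(o[2],2),round(o[3],2))
E
python3 plan.py
cat >> plan.py <<'E'
P=bp(0,-160,90);j6=.45
x1=follow(x,[(P,qc)],6)[-1][0];W=[(P,qc)]
for t in np.linspace(0,1,9):
    y=x1.copy();y[5]=j6;y[4]=-1.2+3.2*t;y[6]=x1[6]+x1[4]-y[4];W.append((P,fk(y,V)[1]))
W.append((P,TQ))
for o in follow(x,W,4):print(o[0].round(2),round(o[2],1),round(o[3],1))
for s in range(8):
    print(ik(P,TQ,np.random.default_rng(s).uniform(LO,HI),1e-4)[0:3])
E
python3 plan.py
```

```text
[ 0.74  0.57 -0.22  2.11 -1.21  0.22  1.86] 0.0 0.0
[ 0.83  0.64 -0.19  2.02 -1.08  0.52  1.83] 0.0 0.0
[ 0.63  0.63  0.03  1.93 -0.82  0.66  1.48] 0.0 0.0
[ 0.44  0.63  0.2   1.86 -0.64  0.73  1.23] 0.0 0.0
[ 0.26  0.64  0.36  1.83 -0.5   0.74  1.01] 0.0 0.0
[ 0.08  0.66  0.51  1.85 -0.39  0.69  0.83] 0.0 0.0
[-0.1   0.69  0.65  1.9  -0.33  0.57  0.69] 0.0 0.0
[-0.25  0.72  0.77  2.   -0.32  0.39  0.59] 0.0 0.0
[-0.33  0.74  0.81  2.12 -0.35  0.14  0.54] 0.0 0.0
[-0.38  0.75  0.85  2.16 -1.35  0.02  1.47] 12.3 4.3
[ 0.79  0.58 -0.29  2.13 -1.35  0.17  2.  ] 0.0 0.0
(array([ 1.35302708,  0.98161266, -1.32999979,  2.11624867,  1.52068056,
        0.65605989, -0.72421116]), np.float64(6.732379193557906e-07), np.float64(1.062716421414267e-07))
(array([ 0.95907178,  0.61871171, -0.54038968,  2.12632485, -0.3560592 ,
        0.049893  ,  1.03331931]), np.float64(3.2916395411628133e-07), np.float64(8.982164785914163e-08))
(array([ 1.08287536,  0.67095434, -0.73750447,  2.12291809,  1.14946975,
        0.12594751, -0.44958802]), np.float64(0.00042581610723915845), np.float64(8.1785887136485
[... 168 characters left out ...]
5042841497))
(array([-0.1369014 ,  1.04095835,  1.31      ,  2.20919063,  4.49      ,
        1.3486514 ,  2.21819277]), np.float64(10.186273567671744), np.float64(3.4646156895671583))
(array([ 1.73873367,  1.39029081, -1.10373354,  2.12636429, -1.35      ,
        0.02      , -2.83      ]), np.float64(132.86769383022983), np.float64(49.383644001714984))
(array([ 0.95080716,  0.62058849, -0.53189728,  2.15100772,  4.49      ,
        0.02      ,  2.46882799]), np.float64(3.6854937275659903), np.float64(1.2848508653371786))
(array([ 0.47141096,  1.1883065 ,  1.31      ,  2.41      , -1.35      ,
        1.97      , -2.83      ]), np.float64(191.68551500939856), np.float64(34.963281840928666))
```

```bash
cat > plan.py <<'E'
from kin import *
import time
x=np.array(D[3][0]);pc,qc=fk(x,V)
P=bp(0,-170,100);rng=np.random.default_rng(3)
t0=time.time();sols=[];cnt=0
while time.time()-t0<400 and len(sols)<6:
    W=[]
    for _ in range(rng.integers(1,3)):
        y=np.array([rng.uniform(.3,1.4),rng.uniform(.3,1.),rng.uniform(-1.3,.6),rng.uniform(1.4,2.2),rng.uniform(.3,2.4),rng.uniform(.3,1.4),rng.uniform(-2,1.5)])
        p,q=fk(y,V);p=P+np.clip(p-P,[-.08,-.12,-.03],[.08,.06,.15])
        if (q.apply([0,0,1]))[2]>-.5 or q.apply([1,0,0])[1]<-.3:break
        W.append((p,q))
    else:
        cnt+=1
        f=follow(x,W+[(P,TQ)],5);j=f[-1][0]
        if all(o[2]<3 and o[3]<2 for o in f) and j[4]>.6 and j[5]>.03:
            ang=sum((a[1][1].inv()*b[1][1]).magnitude() for a,b in zip(f,f[1:]))
            sols.append((ang,f));print(cnt,round(ang,2),len(W),j.round(2),flush=True)
print(cnt)
import pickle;pickle.dump(sols,open('sols.pkl','wb'))
E
python3 plan.py
```

```text
120 2.6 2 [ 1.07  0.64 -0.68  2.11  0.62  0.1   0.09]
134 3.8 2 [ 1.14  0.67 -0.78  2.11  0.99  0.16 -0.27]
195 3.18 2 [ 1.3   0.81 -1.1   2.1   1.36  0.41 -0.6 ]
390 2.19 2 [ 1.18  0.7  -0.87  2.11  1.15  0.21 -0.42]
393 2.4 2 [ 1.12  0.66 -0.76  2.11  0.91  0.14 -0.2 ]
467 4.16 2 [ 1.22  0.73 -0.93  2.11  1.23  0.26 -0.49]
467
```

Solutions exist. Check them, including the onward moves.

Run:
```python
from kin import *
import pickle
sols=pickle.load(open('sols.pkl','rb'));x=np.array(D[3][0]);pc,qc=fk(x,V)
for k in(2,3):
    f=sols[k][1];print("sol",k)
    for o in f:print(o[0].round(2),round(o[2],1),o[1][0].round(3),'x',o[1][1].apply([1,0,0]).round(2),'z',o[1][1].apply([0,0,1]).round(2),'|',(qc.inv().apply(o[1][0]-pc)*1000).round(0),(qc.inv()*o[1][1]).as_rotvec(degrees=True).round(0))
    # robustness: finer steps, rounded
    W=[(pc+qc.apply((qc.inv().apply(o[1][0]-pc)*1000).round(0)/1000),qc*R.from_rotvec((qc.inv()*o[1][1]).as_rotvec(degrees=True).round(0),degrees=True)) for o in f]
    for n in(3,8,14):
        print(n,follow(x,W,n)[-1][0].round(2))
    g=follow(f[-1][0],[(bp(3,-120,40),TQ),(bp(3,-120,28),TQ),(bp(0,-38,26),TQ),(bp(0,-38,50),TQ),(bp(0,-60,140),TQ),(bp(0,25,140),TQ),(bp(0,25,72),TQ)],6)
    for o in g:print(o[0].round(2),round(o[2],2),round(o[3],2))
```

```text
sol 2
[ 0.7   0.58 -0.04  1.71 -1.02  1.14  0.77] 0.0 [ 0.581 -0.205  0.296] x [0.24 0.59 0.77] z [ 0.49  0.62 -0.62] | [   9.  129. -139.] [ 2. 36. 42.]
[-0.46  0.93  1.31  2.17  0.07  0.06 -0.73] 0.0 [ 0.421 -0.385  0.257] x [ 0.88  0.26 -0.4 ] z [ 0.01 -0.85 -0.52] | [-151.  -46. -194.] [ -5. -68.  45.]
[ 1.3   0.81 -1.1   2.1   1.36  0.41 -0.6 ] 0.0 [ 0.501 -0.265  0.146] x [-0.11  0.99  0.  ] z [ 0.5   0.06 -0.87] | [-43. -19. -50.] [-1. -1.  0.]
3 [ 1.28  0.79 -1.06  2.1   1.34  0.37 -0.58]
8 [ 1.3   0.82 -1.12  2.1   1.37  0.43 -0.61]
14 [ 1.24  0.75 -0.98  2.1   1.28  0.3  -0.53]
[ 1.15  0.92 -1.08  2.16  1.78  0.5  -1.07] 0.0 0.0
[ 1.13  0.95 -1.08  2.15  1.81  0.51 -1.09] 0.0 0.0
[ 1.02  0.99 -1.17  2.27  1.96  0.7  -1.39] 0.0 0.0
[ 1.05  0.93 -1.19  2.28  1.91  0.67 -1.36] 0.0 0.0
[ 1.25  0.71 -1.27  2.29  1.55  0.49 -1.03] 0.0 0.0
[ 1.07  0.69 -1.33  2.38  1.69  0.61 -1.41] 0.0 0.0
[ 0.94  0.87 -1.25  2.36  1.9   0.75 -1.55] 0.0 0.0
sol 3
[-0.45  0.82  1.31  2.   -0.11  0.29 -1.05] 0.0 [ 0.46  -0.385  0.296] x [ 1.   -0.03  0.07] z [ 0.02 -0.79 -0.61] | [-155.    7. -209.] [-21. -63.  77.]
[ 0.27  0.56  0.35  2.15  2.48  0.18 -1.9 ] 0.0 [ 0.477 -0.385  0.175] x [ 0.06  0.85 -0.53] z [ 0.34 -0.52 -0.78] | [-159.  -38.  -96.] [  9. -34.  -4.]
[ 1.18  0.7  -0.87  2.11  1.15  0.21 -0.42] 0.0 [ 0.501 -0.265  0.146] x [-0.11  0.99  0.  ] z [ 0.5   0.06 -0.87] | [-43. -19. -50.] [-1. -1.  0.]
3 [ 1.19  0.71 -0.89  2.11  1.18  0.23 -0.45]
8 [ 1.18  0.7  -0.86  2.11  1.15  0.22 -0.42]
14 [ 1.18  0.7  -0.86  2.11  1.15  0.21 -0.42]
[ 1.06  0.83 -0.9   2.16  1.86  0.34 -1.18] 0.0 0.0
[ 1.05  0.86 -0.91  2.15  1.89  0.37 -1.21] 0.0 0.0
[ 0.97  0.91 -1.05  2.27  2.02  0.59 -1.48] 0.0 0.0
[ 1.    0.85 -1.06  2.28  1.97  0.55 -1.45] 0.0 0.0
[ 1.14  0.58 -1.03  2.29  1.54  0.28 -1.04] 0.0 0.0
[ 1.    0.59 -1.16  2.38  1.75  0.46 -1.47] 0.0 0.0
[ 0.9   0.8  -1.13  2.36  1.96  0.64 -1.62] 0.0 0.0
```

```bash
python3 -m crank '[[[-28,0,-30],[0,0,0],0.1],[[-55,1,-62],[-1.5,-5,6],0.1],[[-80,2,-95],[-3,-10,12],0.1],[[-105,3,-128],[-5,-15,18],0.1],[[-130,5,-165],[-6.5,-20,24],0.1],[[-155,7,-209],[-8,-25,30],0.1],[[-155,7,-209],[-10,-30,36],0.1],[[-155,7,-209],[-11.5,-35,42],0.1],[[-155,7,-209],[-13,-40,48],0.1],[[-155,7,-209],[-15,-45,54],0.1],[[-155,7,-209],[-16.5,-50,60],0.1],[[-155,7,-209],[-18,-54,66],0.1],[[-155,7,-209],[-20,-59,72],0.1],[[-155,7,-209],[-21,-63,77],0.1],[[-155,7,-209],[-21,-63,77],0.1],[[-155,7,-209],[-21,-63,77],0.1]]'
cat > nxt.py <<'E'
from kin import *
from cell import env
import pickle
s=env.state();x=s['joint_positions'];p0,q0=s['tcp_pos'],R.from_quat(s['tool_rot'])
print(s['t'],x.round(2),s['gripper_width'],s['contact_force'].round(1))
f=pickle.load(open('sols.pkl','rb'))[3][1]
W=[f[1][1],(bp(0,-170,100),TQ)]
for n in(4,8):
    g=follow(np.array(x),W,n)
    for o in g:print(n,o[0].round(2),round(o[2],1),round(o[3],1))
for p,q in W:print(rel(s,p,q))
E
python3 nxt.py
```

```text
t: 9.15
tcp_pos: [0.4621, -0.3815, 0.2915]
tool_rot: [0.907, 0.043, 0.037, 0.417]
contact_force: [-0.3, -0.1, -0.5]
gripper_width: 0.0368
grasp_force: 60.5
9.15 [-0.44  0.77  1.31  2.04 -0.44  0.23 -0.55] 0.03676247710846712 [-0.3 -0.1 -0.5]
4 [ 0.12  0.58  0.57  2.08 -1.35  0.02  1.9 ] 10.1 3.7
4 [ 0.72  0.55 -0.15  2.12 -1.32  0.26  1.98] 0.0 0.0
8 [ 0.12  0.58  0.57  2.08 -1.35  0.02  1.9 ] 10.1 3.7
8 [ 0.73  0.56 -0.17  2.12 -1.31  0.26  1.97] 0.0 0.0
(array([ 10.4, -85.4,  79.5]), array([  1.4,  22.6, -79. ]))
(array([  46.8, -184.3,   10.6]), array([ 16.7,  56.8, -70.6]))
```

```bash
python3 -m crank '[[[-14,1,-2],[-3,-2.5,-6],0.1],[[-28,3,-3],[-6,-5,-12],0.1],[[-41,4,-5],[-9,-7.5,-17],0.1],[[-41,4,-5],[-9,-7.5,-17],0.1],[[-41,4,-5],[-9,-7.5,-17],0.1],[[-41,4,-5],[-9,-7.5,-17],0.1],[[-41,4,-5],[-9,-7.5,-17],0.1]]'
cat > nxt.py <<'E'
from kin import *
from cell import env
s=env.state();x=s['joint_positions']
print(s['t'],x.round(2))
W=[(bp(0,-170,100),TQ)]
for n in(5,10,16):
    g=follow(np.array(x),W,n);print(n,[(o[0].round(2),round(o[2],1),round(o[3],1)) for o in g])
print(rel(s,*W[0]))
E
python3 nxt.py
```

```text
t: 9.85
tcp_pos: [0.4214, -0.3853, 0.2969]
tool_rot: [0.856, 0.147, -0.08, 0.49]
contact_force: [-0.1, 0.2, 0.2]
gripper_width: 0.0364
grasp_force: 60.6
9.85 [-0.48  0.83  1.32  2.14  0.61  0.15 -1.36]
5 [(array([ 1.3 ,  0.82, -1.12,  2.1 ,  1.37,  0.42, -0.6 ]), np.float64(0.0), np.float64(0.0))]
10 [(array([ 1.32,  0.84, -1.14,  2.1 ,  1.38,  0.44, -0.61]), np.float64(0.0), np.float64(0.0))]
16 [(array([ 1.25,  0.76, -1.01,  2.1 ,  1.3 ,  0.32, -0.55]), np.float64(0.0), np.float64(0.0))]
(array([ 138.2, -154.2,  -26.6]), array([ 10.4,  68.7, -52.3]))
```

```bash
python3 -m crank '[[[11,-13,-2],[1,5.7,-4.4],0.1],[[23,-26,-4],[1.7,11.5,-8.7],0.1],[[35,-39,-7],[2.6,17.2,-13.1],0.1],[[46,-51,-9],[3.5,22.9,-17.4],0.1],[[58,-64,-11],[4.3,28.6,-21.8],0.1],[[69,-77,-13],[5.2,34.4,-26.2],0.1],[[81,-90,-16],[6.1,40,-30.5],0.1],[[92,-103,-18],[6.9,45.8,-34.9],0.1],[[104,-116,-20],[7.8,51.5,-39.2],0.1],[[115,-128,-22],[8.7,57.2,-43.6],0.1],[[127,-141,-24],[9.5,63,-48],0.1],[[138,-154,-27],[10.4,68.7,-52.3],0.1],[[138,-154,-27],[10.4,68.7,-52.3],0.1],[[138,-154,-27],[10.4,68.7,-52.3],0.1],[[138,-154,-27],[10.4,68.7,-52.3],0.1],[[138,-154,-27],[10.4,68.7,-52.3],0.1],[[138,-154,-27],[10.4,68.7,-52.3],0.1]]'; python3 nxt.py; python3 st.py
```

```text
t: 11.55
tcp_pos: [0.4948, -0.2602, 0.1339]
tool_rot: [0.648, 0.714, 0.191, 0.185]
contact_force: [0.1, 0.3, -0.2]
gripper_width: 0.0369
grasp_force: 61.0
11.55 [ 1.    0.63 -0.58  2.16  2.37  0.01 -1.69]
5 [(array([ 1.23,  0.74, -0.96,  2.1 ,  1.26,  0.29, -0.52]), np.float64(0.0), np.float64(0.0))]
10 [(array([ 1.22,  0.73, -0.93,  2.11,  1.23,  0.26, -0.49]), np.float64(0.0), np.float64(0.0))]
16 [(array([ 1.21,  0.73, -0.92,  2.11,  1.22,  0.26, -0.48]), np.float64(0.0), np.float64(0.0))]
(array([-5.4, 11.1, -7.5]), array([ 0.8,  1.4, -0.5]))
[ -10.91 -164.7    92.23]
[-0.83 -1.41  0.52]
[-0.   0.3 -0.2]
[ 0.026  0.571 -0.001]
11.55
0.0369
```

```bash
python3 -m crank '[[[15,5,15],[0,0,0],0.1],[[30,10,30],[0,1,0],0.1],[[44,14,47],[0.8,1.4,-0.5],0.1],[[44,14,47],[0.8,1.4,-0.5],0.1],[[44,14,47],[0.8,1.4,-0.5],0.1],[[44,14,47],[0.8,1.4,-0.5],0.1],[[44,14,47],[0.8,1.4,-0.5],0.1]]'; python3 nxt.py|sed -n 1p; python3 st.py
```

```text
t: 12.25
tcp_pos: [0.5271, -0.2122, 0.1008]
tool_rot: [0.642, 0.721, 0.193, 0.173]
contact_force: [-0.4, 0.7, -0.8]
gripper_width: 0.0366
grasp_force: 60.9
12.25 [ 0.89  0.71 -0.6   2.16  2.35  0.13 -1.73]
[   4.94 -120.63   44.82]
[-0.04 -0.02 -0.21]
[-0.7  0.8 -0.6]
[-0.055  0.576  0.058]
12.25
0.0366
```

```bash
python3 -m crank '[[[0,-2,8],[0,0,0],0.1],[[0,-2,14],[0,0,0],0.1],[[0,-2,16],[0,0,0],0.1],[[0,-2,16],[0,0,0],0.1]]'; python3 st.py
python3 - <<'E'
from h import *
from cell import env
im=env.snapshot("wrist");cv2.imwrite("pics/w4.png",im[:,:,::-1])
E
```

```text
t: 12.65
tcp_pos: [0.5338, -0.2097, 0.0849]
tool_rot: [0.642, 0.722, 0.194, 0.172]
contact_force: [-0.3, -0.6, -0.2]
gripper_width: 0.0364
grasp_force: 60.9
[   3.01 -118.92   27.6 ]
[-0.01  0.18 -0.26]
[-0.4 -0.6  0. ]
[-0.032  0.587  0.017]
12.65
0.0364
```

View pics/w4.png

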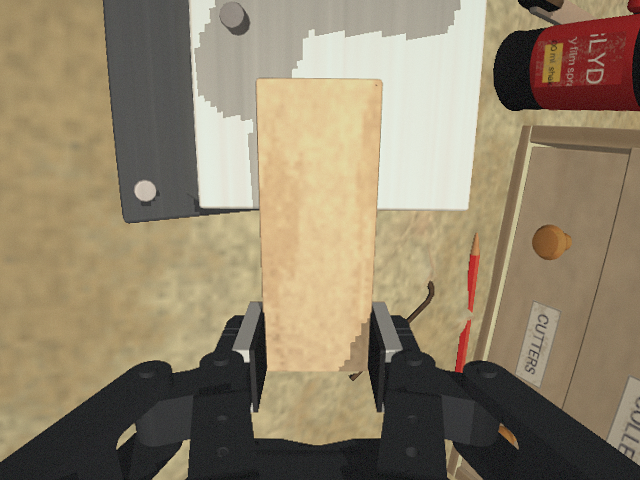

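```bash
python3 - <<'E'
from h import *
from cell import env
i=env.camera_info("wrist")
print(proj([bp(-23,-12,12),bp(-40,-75,0),bp(60,-75,0)],i).round(1),"obs (233,17) (199,209) (469,209)")
E
python3 -m crank '[[[0,0,1],[0,0,0],0.1],[[0,0,1],[0,0,0],0.1]]'; python3 st.py
```

```text
[[233.8  16.6]
 [201.7 208.8]
 [469.  210.3]] obs (233,17) (199,209) (469,209)
t: 12.9
tcp_pos: [0.5344, -0.2098, 0.0847]
tool_rot: [0.642, 0.722, 0.193, 0.172]
contact_force: [-0.5, 0.7, -0.8]
gripper_width: 0.0364
grasp_force: 60.9
[   3.36 -119.05   27.15]
[-0.04  0.13 -0.29]
[-0.7  0.7 -0.4]
[-0.032  0.578 -0.015]
12.9
0.0364
```

```bash
python3 -m crank '[[[15,0,0],[0,0,0],0.1],[[30,0,0],[0,0,0],0.1],[[45,0,0],[0,0,0],0.1],[[58,0,0],[0,0,0],0.1],[[68,0,0],[0,0,0],0.1],[[76,0,0],[0,0,0],0.1],[[76,0,0],[0,0,0],0.1],[[76,0,0],[0,0,0],0.1]]'; python3 st.py; python3 nxt.py | sed -n 1p
```

```text
t: 13.7
tcp_pos: [0.5256, -0.1348, 0.0846]
tool_rot: [0.642, 0.722, 0.193, 0.173]
contact_force: [-0.8, -0.4, -0.6]
gripper_width: 0.0365
grasp_force: 60.9
[  3.02 -43.57  27.25]
[-0.05  0.08 -0.28]
[-1.1 -0.3 -0.1]
[-0.036  0.515  0.044]
13.7
0.0365
13.7 [ 0.81  0.76 -0.73  2.26  2.33  0.35 -1.83]
```

Now lower to the bed by contact, then the guide block.

```bash
python3 -m crank '[[[0,0,1],[0,0,0],0.1],[[0,0,2],[0,0,0],0.1],[[0,0,2],[0,0,0],0.1]]'; python3 st.py;  python3 -m crank '[[[2,0,0],[0,0,0],0.1],[[4,0,0],[0,0,0],0.1],[[5,0,0],[0,0,0],0.1],[[5,0,0],[0,0,0],0.1]]'; python3 st.py
```

```text
t: 14.0
tcp_pos: [0.5259, -0.1351, 0.0841]
tool_rot: [0.642, 0.722, 0.193, 0.174]
contact_force: [-8.7, -1.3, 13.6]
gripper_width: 0.0362
grasp_force: 63.0
[  2.96 -43.84  26.66]
[-0.1  -0.02 -0.3 ]
[-0.8 -0.3 16.2]
[-0.14   0.556 -0.031]
14.0
0.0362
t: 14.4
tcp_pos: [0.5259, -0.1349, 0.0841]
tool_rot: [0.644, 0.72, 0.19, 0.177]
contact_force: [-9.0, -7.4, 16.0]
gripper_width: 0.0368
grasp_force: 63.2
[  2.99 -43.66  26.66]
[-0.15 -0.61 -0.15]
[-0.5 -6.3 18.8]
[-1.342  0.789  0.211]
14.4
0.0368
```

```bash
python3 -m crank '[[[0,0,-1],[0,0,0],0.1],[[0,0,-1.5],[0,0,0],0.1],[[0,0,-1.5],[0,0,0],0.1],[[0,0,-1.5],[0,0,0],0.1]]'; python3 st.py
python3 - <<'E'
from h import *
from cell import env
i=env.camera_info("wrist");im=env.snapshot("wrist")
sc=env.snapshot("scene")[190:280,250:350]
cv2.imwrite("pics/w5.png",np.hstack([im[:400,180:480],cv2.resize(sc,(444,400),interpolation=2)])[:,:,::-1])
E
```

```text
t: 14.8
tcp_pos: [0.5252, -0.1295, 0.0841]
tool_rot: [0.642, 0.722, 0.193, 0.173]
contact_force: [-1.8, -1.2, 2.8]
gripper_width: 0.0365
grasp_force: 61.3
[  2.94 -38.21  26.74]
[-0.05  0.11 -0.28]
[-0.3 -1.   3.4]
[-0.197  0.524 -0.032]
14.8
0.0365
```

View pics/w5.png

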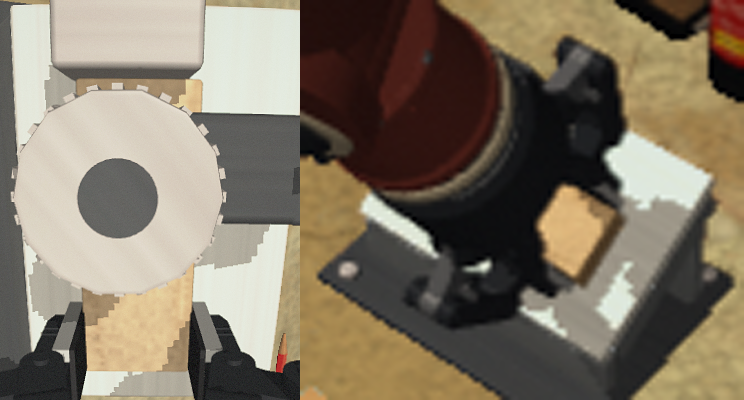

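```bash
python3 -m crank '[[[1,0,-0.3],[0,0,0],0.1],[[2,0,-0.3],[0,0,0],0.1],[[2,0,-0.3],[0,0,0],0.1],[[2,0,-0.3],[0,0,0],0.1]]'; python3 st.py; python3 -m crank '[[[0,-1.5,0],[0,0,0],0.1],[[0,-3,0],[0,0,0],0.1],[[0,-4,0],[0,0,0],0.1],[[0,-4,0],[0,0,0],0.1]]'; python3 st.py
```

```text
t: 15.3
tcp_pos: [0.5249, -0.1289, 0.0843]
tool_rot: [0.643, 0.721, 0.193, 0.173]
contact_force: [-0.6, -4.4, 0.1]
gripper_width: 0.0363
grasp_force: 61.0
[  2.82 -37.56  26.98]
[-0.04 -0.05 -0.21]
[-0.9 -4.3  0.6]
[-0.924  0.712  0.06 ]
15.3
0.0363
t: 15.7
tcp_pos: [0.523, -0.1291, 0.0832]
tool_rot: [0.642, 0.721, 0.194, 0.175]
contact_force: [2.6, -6.1, 1.1]
gripper_width: 0.0363
grasp_force: 61.0
[  0.62 -37.55  27.  ]
[-0.22 -0.06 -0.22]
[ 2.2 -6.3 -0. ]
[-1.063  0.022 -0.207]
15.7
0.0363
```

```bash
python3 -m crank '[[[0,0,0.6],[0,0,0],0.1],[[0,0,0.8],[0,0,0],0.1],[[0,0,0.8],[0,0,0],0.1]]'; python3 st.py; python3 -m crank '[[[0,0,0.5],[0,0,0],0.5],[[0,1,0],[0,0,0],0.6],[[0,1,-2],[0,0,0],0.6],[[0,1,-4],[0,0,0],0.6]]'; python3 st.py
python3 - <<'E'
from h import *
from cell import env
i=env.camera_info("wrist");im=env.snapshot("wrist")
cv2.imwrite("pics/w6.png",im[:,:,::-1])
E
```

```text
t: 16.0
tcp_pos: [0.5231, -0.129, 0.083]
tool_rot: [0.642, 0.721, 0.194, 0.175]
contact_force: [-0.8, -5.5, 6.7]
gripper_width: 0.0367
grasp_force: 61.9
[  0.63 -37.55  26.72]
[-0.24 -0.09 -0.24]
[ 2.1 -5.4  6.5]
[-1.168  0.055 -0.239]
16.0
0.0367
t: 16.4
tcp_pos: [0.52, -0.1266, 0.0856]
tool_rot: [0.641, 0.723, 0.194, 0.171]
contact_force: [-0.1, -0.9, 0.2]
gripper_width: 0.0516
grasp_force: 0.0
[ -0.49 -34.75  30.43]
[ 0.    0.29 -0.36]
[-0.  -0.8  0.3]
[0.019 0.544 0.   ]
16.4
0.0516
```

View pics/w6.png

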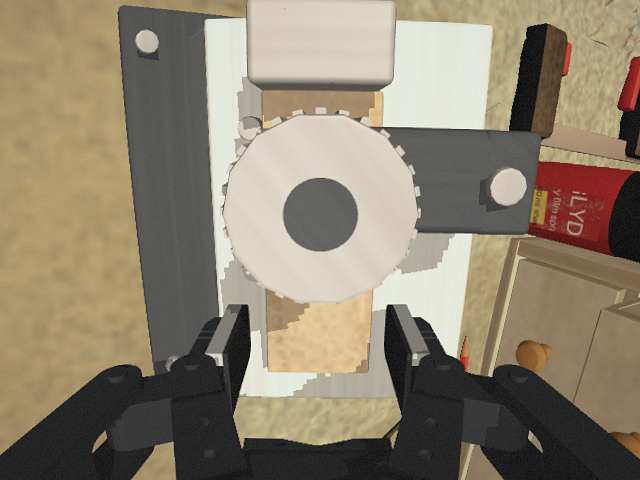

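```bash
cat >> h.py <<'E'
def bplane(px,i,z):
    r=B.inv().apply(rays(px,i));o=B.inv().apply(i['position']-O);return (o+r*((z/1000-o[2])/r[:,2:3]))*1000
E
python3 - <<'E'
from h import *
from cell import env
i=env.camera_info("wrist")
print(bplane([(267,371),(369.5,371),(262.5,95),(382.5,95),(267,305),(373,300)],i,18).round(1))
for z in(86,84,82):print(z,bplane([(320.5,214),(321,208)],i,z).round(1).tolist())
print(proj([bp(-23,38,12)],i),"obs pin (250,128)")
s=env.state();print(rel(s,bp(0,-60,150),TQ),rel(s,bp(0,25,150),TQ),rel(s,bp(0,25,72),TQ))
E
```

```text
[[-19.2 -50.5  18. ]
 [ 19.7 -50.3  18. ]
 [-17.9  48.1  18. ]
 [ 19.6  48.4  18. ]
 [-18.3 -23.   18. ]
 [ 19.5 -20.8  18. ]]
86 [[-0.1, 24.9, 86.0], [-0.1, 25.9, 86.0]]
84 [[-0.1, 24.4, 84.0], [-0.0, 25.5, 84.0]]
82 [[-0.1, 24.0, 82.0], [-0.0, 25.1, 82.0]]
[[250.07106952 128.09718828]] obs pin (250,128)
(array([ -24.4,    0.3, -119.4]), array([ 0. , -0.2,  0.4])) (array([  60.6,    0.8, -119.1]), array([ 0. , -0.2,  0.4])) (array([ 60.2,   0.8, -41.1]), array([ 0. , -0.2,  0.4]))
```

Run:
```python
from kin import *
from cell import env
s=env.state();x=np.array(s['joint_positions']);print(x.round(2))
rz=lambda a:TQ*R.from_euler('z',a,degrees=True)
for zt in(120,135):
    W=[(bp(0,-40,60),TQ),(bp(0,-40,zt),rz(-40)),(bp(0,-10,zt),rz(-80)),(bp(0,25,zt),rz(-120)),(bp(0,25,zt),rz(-165)),(bp(0,25,85),rz(-165)),(bp(0,25,83),rz(-100)),(bp(0,25,80),rz(-30)),(bp(0,25,79),rz(40))]
    for o in follow(x,W,6):print(o[0].round(2),round(o[2],1),round(o[3],1))
```

```text
[ 0.8   0.76 -0.75  2.28  2.33  0.37 -1.84]
[ 0.83  0.68 -0.73  2.29  2.3   0.29 -1.83] 0.0 0.0
[ 0.79  0.48 -0.58  2.32  2.58  0.09 -1.44] 0.0 0.0
[ 0.66  0.45 -0.5   2.36  2.88  0.12 -1.11] 0.0 0.0
[ 0.45  0.42 -0.35  2.39  3.14  0.16 -0.76] 0.0 0.0
[ 0.36  0.41 -0.22  2.4   3.49  0.17 -0.33] 0.0 0.0
[ 0.28  0.5  -0.14  2.39  3.45  0.26 -0.29] 0.0 0.0
[ 0.44  0.52 -0.37  2.38  2.97  0.24 -0.94] 0.0 0.0
[ 0.62  0.58 -0.63  2.38  2.46  0.31 -1.64] 0.0 0.0
[ 0.81  0.68 -0.94  2.37  2.09  0.47 -2.47] 0.0 0.0
[ 0.83  0.68 -0.73  2.29  2.3   0.29 -1.83] 0.0 0.0
[ 0.81  0.45 -0.58  2.32  2.59  0.05 -1.44] 0.0 0.0
[ 0.68  0.42 -0.52  2.36  2.89  0.08 -1.12] 0.0 0.0
[ 0.49  0.38 -0.38  2.4   3.16  0.12 -0.78] 0.0 0.0
[ 0.4   0.37 -0.26  2.4   3.52  0.13 -0.36] 0.0 0.0
[ 0.27  0.5  -0.13  2.39  3.46  0.26 -0.3 ] 0.0 0.0
[ 0.44  0.52 -0.36  2.38  2.98  0.24 -0.95] 0.0 0.0
[ 0.61  0.57 -0.62  2.38  2.47  0.31 -1.65] 0.0 0.0
[ 0.8   0.68 -0.93  2.37  2.09  0.47 -2.47] 0.0 0.0
```

```bash
python3 -m crank '[[[0,0.5,-25],[0,0,0],0.6],[[0,0.5,-50],[0,0,0],0.6],[[0,0.5,-75],[0,0,0],0.65],[[0,0.5,-93],[0,0,0],0.7],[[0,0.5,-93],[0,0,-8],0.7],[[5,0.5,-93],[0,0,-16],0.7],[[10,0.5,-93],[0,0,-24],0.7],[[16,0.6,-93],[0,0,-32],0.7],[[22,0.6,-93],[0,0,-40],0.7],[[28,0.7,-93],[0,0,-48],0.7],[[34,0.7,-93],[0,0,-56],0.7],[[40,0.8,-93],[0,0,-64],0.7],[[46,0.8,-93],[0,0,-72],0.7],[[52,0.8,-93],[0,0,-80],0.7],[[57,0.8,-93],[0,0,-88],0.7],[[60.5,0.8,-93],[0,0,-96],0.7],[[60.5,0.8,-93],[0,0,-104],0.7],[[60.5,0.8,-93],[0,0,-112],0.7],[[60.5,0.8,-93],[0,0,-120],0.7],[[60.5,0.8,-93],[0,0,-120],0.7]]'; python3 -m crank '[[[0,0,0],[0,0,-8],0.7],[[0,0,0],[0,0,-16],0.7],[[0,0,0],[0,0,-24],0.7],[[0,0,0],[0,0,-32],0.7],[[0,0,0],[0,0,-40],0.7],[[0,0,0],[0,0,-45],0.7],[[0,0,0],[0,0,-45],0.7],[[0,0,0],[0,0,-45],0.7]]';python3 st.py
python3 - <<'E'
from h import *
from cell import env
s=env.state();i=env.camera_info("wrist");im=env.snapshot("wrist");cv2.imwrite("pics/w7.png",im[:,:,::-1])
print(s['joint_positions'].round(2),proj([bp(0,25,86),bp(0,25,45),bp(-19,-50,18),bp(19,-50,18),bp(-19,-20,18)],i).round(0))
tq=TQ*R.from_euler('z',-165,degrees=True);print(rel(s,bp(0,25,85),tq))
E
```

```text
t: 18.45
tcp_pos: [0.4675, -0.0725, 0.1665]
tool_rot: [-0.305, 0.917, -0.052, 0.253]
contact_force: [-0.0, -0.1, -1.1]
gripper_width: 0.0598
grasp_force: 0.0
t: 19.25
tcp_pos: [0.4677, -0.0729, 0.1665]
tool_rot: [-0.631, 0.731, -0.145, 0.214]
contact_force: [0.0, 0.5, 0.5]
gripper_width: 0.0596
grasp_force: 0.0
[  0.16  24.42 123.5 ]
[  -0.21   -0.   -165.1 ]
[0.3 0.5 0.4]
[-0.045  0.516  0.   ]
19.25
0.0596
[ 0.39  0.41 -0.25  2.4   3.48  0.16 -0.31] [[317. 303.]
 [317. 270.]
 [315. 115.]
 [247. 134.]
 [329. 170.]]
(array([-0.4,  0.3, 38.5]), array([0. , 0.1, 0.1]))
```

View pics/w7.png

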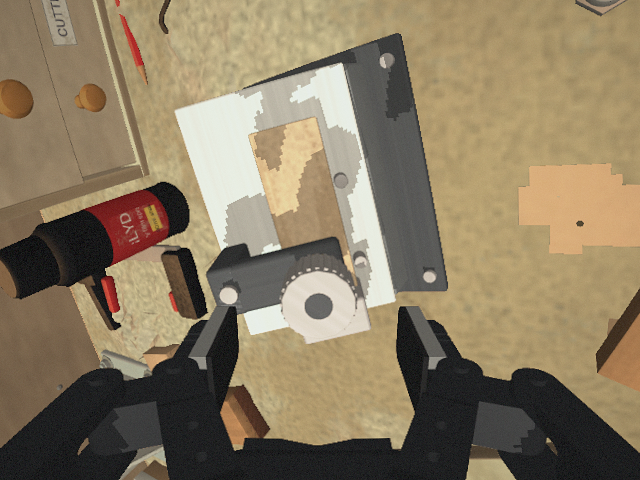

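```bash
python3 -m crank '[[[0,0.3,12],[0,0,0],0.7],[[0,0.3,24],[0,0,0],0.7],[[-0.4,0.3,33],[0,0,0],0.7],[[-0.4,0.3,38.5],[0,0,0],0.7],[[-0.4,0.3,38.5],[0,0,0],0.7],[[-0.4,0.3,38.5],[0,0,0],0.4],[[-0.4,0.3,38.5],[0,0,0],0.1],[[-0.4,0.3,38.5],[0,0,0],0.1],[[-0.4,0.3,38.5],[0,0,0],0.1],[[-0.4,0.3,38.5],[0,0,0],0.1]]';python3 st.py
```

```text
t: 20.3
tcp_pos: [0.4863, -0.0705, 0.1334]
tool_rot: [-0.632, 0.73, -0.146, 0.214]
contact_force: [-4.3, 0.4, 5.1]
gripper_width: 0.0303
grasp_force: 59.3
[-0.17 24.76 85.45]
[-1.8000e-01 -2.0000e-02 -1.6529e+02]
[-1.1  0.8  6.5]
[0.091 0.672 0.002]
20.3
0.0303
```

```bash
cat > tq.py <<'E'
from h import *
from cell import env
import sys
v=[];w=[]
for _ in range(int(sys.argv[1])):
    env.snapshot("top");s=env.state();v.append(np.r_[B.inv().apply(s['torque']),B.inv().apply(s['contact_force'])]);w.append(s['tau'][6])
v=np.array(v);print("bed mean",v.mean(0).round(3),"sd",v.std(0).round(3)[2],"tau7",np.mean(w).round(3),np.std(w).round(3),"q",s['joint_positions'].round(2));print(*inbed(s))
E
python3 tq.py 4
python3 -m crank '[[[0,0,0.3],[0,0,8],0.1],[[0,0,0.5],[0,0,16],0.1],[[0,0,0.8],[0,0,24],0.1],[[0,0,1.1],[0,0,32],0.1],[[0,0,1.3],[0,0,40],0.1],[[0,0,1.6],[0,0,48],0.1],[[0,0,1.9],[0,0,56],0.1],[[0,0,2.1],[0,0,64],0.1],[[0,0,2.4],[0,0,72],0.1],[[0,0,2.7],[0,0,80],0.1]]';python3 tq.py 5
```

```text
bed mean [ 0.103  0.604 -0.    -0.515  0.907  7.566] sd 0.013 tau7 0.019 0.0 q [ 0.29  0.5  -0.15  2.39  3.44  0.26 -0.28]
[-0.13 24.78 85.44] [-1.8000e-01 -3.0000e-02 -1.6529e+02] [-1.3  1.4  8. ] [0.088 0.59  0.014] 20.5 0.0298
t: 21.5
tcp_pos: [0.4879, -0.0707, 0.1312]
tool_rot: [-0.012, 0.966, 0.026, 0.258]
contact_force: [-4.8, -0.1, 7.2]
gripper_width: 0.0301
grasp_force: 59.6
bed mean [-0.084  0.552 -0.098  0.126 -0.15   8.35 ] sd 0.02 tau7 -0.004 0.102 q [ 0.49  0.53 -0.43  2.38  2.85  0.25 -1.07]
[ 0.11 24.34 82.75] [-1.100e-01  1.000e-02 -8.523e+01] [-0.8 -0.9  8.4] [-0.029  0.617 -0.066] 21.75 0.0302
```

```bash
python3 -m crank '[[[0,0,0.3],[0,0,8],0.1],[[0,0,0.5],[0,0,16],0.1],[[0,0,0.8],[0,0,24],0.1],[[0,0,1.1],[0,0,32],0.1],[[0,0,1.3],[0,0,40],0.1],[[0,0,1.3],[0,0,40],0.1]]';python3 tq.py 6
python3 -m crank '[[[0,0,0.2],[0,0,6],0.1],[[0,0,0.4],[0,0,12],0.1],[[0,0,0.4],[0,0,12],0.1]]';python3 tq.py 6
```

```text
t: 22.35
tcp_pos: [0.4885, -0.0708, 0.13]
tool_rot: [0.319, 0.912, 0.113, 0.234]
contact_force: [-4.3, -1.6, 8.0]
gripper_width: 0.0304
grasp_force: 59.6
bed mean [-0.161  0.642 -0.102 -0.768 -0.333  7.704] sd 0.013 tau7 0.088 0.018 q [ 0.59  0.56 -0.58  2.38  2.55  0.29 -1.47]
[-7.000e-02  2.418e+01  8.143e+01] [-6.000e-02  2.000e-02 -4.522e+01] [-0.4 -0.1  7.2] [-0.174  0.644 -0.106] 22.65 0.0301
t: 22.95
tcp_pos: [0.4887, -0.0708, 0.1296]
tool_rot: [0.412, 0.874, 0.136, 0.22]
contact_force: [-4.7, -0.6, 7.2]
gripper_width: 0.0297
grasp_force: 59.6
bed mean [-0.183  0.685 -0.089 -0.752 -0.555  8.368] sd 0.023 tau7 0.091 0.013 q [ 0.62  0.58 -0.63  2.38  2.47  0.31 -1.59]
[-0.14 24.13 81.02] [-5.000e-02  2.000e-02 -3.322e+01] [-0.9 -1.2  8. ] [-0.21   0.715 -0.09 ] 23.25 0.03
```

```bash
python3 -m crank '[[[0,0,0.2],[0,0,6],0.1],[[0,0,0.2],[0,0,6],0.1]]' >/dev/null;python3 tq.py 5
python3 -m crank '[[[0,0,0.2],[0,0,6],0.1],[[0,0,0.2],[0,0,6],0.1]]'>/dev/null;python3 tq.py 5
python3 -m crank '[[[0,0,0.2],[0,0,6],0.1],[[0,0,0.2],[0,0,6],0.1]]'>/dev/null;python3 tq.py 5
```

```text
bed mean [-0.181  0.679 -0.064 -0.641 -0.123  8.373] sd 0.036 tau7 0.09 0.013 q [ 0.64  0.58 -0.65  2.38  2.43  0.32 -1.65]
[-0.13 24.13 80.82] [-5.000e-02  2.000e-02 -2.722e+01] [-0.5  0.4  8.9] [-0.243  0.706 -0.064] 23.7 0.0302
bed mean [-0.212  0.68  -0.079 -0.717 -0.167  8.18 ] sd 0.017 tau7 0.09 0.014 q [ 0.65  0.59 -0.68  2.38  2.39  0.33 -1.72]
[-0.18 24.12 80.61] [-4.000e-02  2.000e-02 -2.122e+01] [-1.2  0.4  7.9] [-0.226  0.699 -0.089] 24.15 0.0302
bed mean [-0.185  0.687 -0.094 -0.57  -0.118  8.611] sd 0.021 tau7 0.09 0.014 q [ 0.67  0.6  -0.71  2.38  2.35  0.34 -1.78]
[-0.21 24.11 80.42] [ -0.04   0.02 -15.22] [-0.6  0.1  8.4] [-0.174  0.684 -0.097] 24.6 0.0301
```

```bash
for k in 1 2 3 4; do python3 -m crank '[[[0,0,0.2],[0,0,6],0.1],[[0,0,0.2],[0,0,6],0.1]]' >/dev/null;python3 tq.py 4 | sed -n 1p; done
```

```text
bed mean [-0.214  0.682 -0.053 -0.966 -0.131  8.502] sd 0.01 tau7 0.087 0.015 q [ 0.69  0.61 -0.73  2.37  2.32  0.35 -1.85]
bed mean [-0.222  0.71  -0.095 -1.146 -0.798  8.798] sd 0.022 tau7 0.087 0.015 q [ 0.7   0.61 -0.76  2.37  2.28  0.37 -1.92]
bed mean [-0.181  0.719 -0.107 -0.814 -0.555  8.475] sd 0.022 tau7 0.087 0.016 q [ 0.72  0.62 -0.79  2.37  2.25  0.38 -1.99]
bed mean [-0.207  0.726 -0.142 -1.047 -0.602  8.803] sd 0.026 tau7 0.087 0.016 q [ 0.74  0.63 -0.82  2.37  2.21  0.4  -2.06]
```

```bash
python3 tq.py 10; python3 -m crank '[[[0,0,0.1],[0,0,4],0.1],[[0,0,0.1],[0,0,4],0.1]]' >/dev/null;python3 tq.py 10
```

```text
bed mean [-0.213  0.723 -0.101 -0.66  -0.793  9.222] sd 0.041 tau7 0.099 0.0 q [ 0.74  0.63 -0.82  2.37  2.21  0.4  -2.06]
[-0.3  24.15 79.62] [-0.02  0.02  8.77] [-0.  -0.5  9. ] [-0.199  0.703 -0.113] 26.7 0.03
bed mean [-0.189  0.727 -0.079 -0.706 -0.553  8.506] sd 0.037 tau7 0.096 0.006 q [ 0.75  0.64 -0.83  2.37  2.19  0.41 -2.1 ]
[-0.33 24.14 79.48] [-1.000e-02  2.000e-02  1.277e+01] [-0.7 -0.6  7.9] [-0.168  0.719 -0.024] 27.4 0.0298
```

```bash
cat > t7.py <<'E'
from h import *
from cell import env
z=[];t=[]
for k in range(6):
    env.snapshot("top");s=env.state()
    if k>1:t.append(s['tau'][6]);z.append(B.inv().apply(s['torque'])[2])
a=inbed(s);print("tau7",np.mean(t).round(4),"mz",np.mean(z).round(3),"ang",a[1][2],"w",a[5],a[2],round(s['t'],2))
E
for k in 1 2 3; do python3 -m crank '[[[0,0,0.1],[0,0,4],0.1],[[0,0,0.1],[0,0,4],0.1]]' >/dev/null;python3 t7.py;done
```

```text
tau7 0.0977 mz -0.1 ang 16.77 w 0.0303 [-1.2 -1.2  9.1] 27.9
tau7 0.0962 mz -0.137 ang 20.77 w 0.0302 [-0.3 -0.6  8.6] 28.4
tau7 0.0785 mz -0.071 ang 24.76 w 0.0299 [-1.5 -0.3  8.6] 28.9
```

```bash
for k in 1 2 3; do python3 -m crank '[[[0,0,0.1],[0,0,4],0.1],[[0,0,0.1],[0,0,4],0.1]]' >/dev/null;python3 t7.py;done
```

```text
tau7 0.0603 mz -0.067 ang 28.75 w 0.0302 [-2.1 -1.3  9.6] 29.4
tau7 0.042 mz -0.059 ang 32.73 w 0.0298 [-1.  -1.6 10.1] 29.9
tau7 0.0237 mz -0.015 ang 36.72 w 0.0297 [-1.7 -0.5 11.9] 30.4
```

```bash
python3 -m crank '[[[0,0,-0.3],[0,0,0],0.3],[[0,0,-0.3],[0,0,0],0.7],[[0,0,-0.3],[0,0,0],0.7],[[0,0,-0.3],[0,0,0],0.7],[[0,0,-0.3],[0,0,0],0.7],[[0,0,-15],[0,0,0],0.7],[[0,0,-35],[0,0,0],0.7],[[0,0,-50],[0,0,0],0.7],[[0,0,-50],[0,0,0],0.7],[[0,0,-50],[0,0,0],0.7]]';python3 st.py
python3 - <<'E'
from h import *
from cell import env
s=env.state();i=env.camera_info("wrist");im=env.snapshot("wrist");cv2.imwrite("pics/w8.png",im[:,:,::-1])
print(s['joint_positions'].round(2))
print(proj([bp(-19,-50,18),bp(19,-50,18),bp(0,25,80)],i).round(0))
for t in("batten","knob"):
    for d in env.silhouettes("wrist",t)[:3]:
        c=max(cv2.findContours(d['region'].astype(np.uint8),0,2)[0],key=cv2.contourArea)
        p=cv2.approxPolyDP(c,5,True)[:,0];print(t,round(d['p'],2),d['bbox'])
        if t=="batten":print(np.c_[p,bplane(p,i,18)[:,:2].round(1)].tolist())
E
```

```text
t: 31.4
tcp_pos: [0.4655, -0.0732, 0.1709]
tool_rot: [0.838, 0.481, 0.238, 0.103]
contact_force: [-0.3, -0.1, -0.0]
gripper_width: 0.0594
grasp_force: 0.0
[  0.36  24.38 128.4 ]
[-0.04  0.09 36.7 ]
[-0.3 -0.1  0.1]
[ 0.013  0.511 -0.042]
31.4
0.0594
[ 0.85  0.52 -0.92  2.39  1.97  0.32 -2.32]
[[362. 358.]
 [412. 326.]
 [317. 295.]]
batten 0.72 [273.7, 199.4, 400.8, 357.6]
[[367.0, 265.0, 19.7, 0.9], [350.0, 275.0, 7.8, 1.8], [352.0, 300.0, -0.7, -12.3], [335.0, 322.0, -17.9, -18.3], [361.0, 356.0, -18.8, -48.2], [394.0, 338.0, 5.5, -50.1], [396.0, 303.0, 19.9, -30.4]]
batten 0.62 [480.0, 454.1, 517.6, 480.0]
[[479.0, 479.0, -8.9, -191.6], [515.0, 478.0, 13.4, -209.5], [493.0, 455.0, 10.6, -177.2]]
knob 0.92 [278.9, 247.9, 351.6, 327.3]
```

Run:
```python
from h import *
from cell import env
i=env.camera_info("wrist")
im=cv2.imread("pics/w8.png")
d=env.silhouettes("wrist","knob")[0];m=d['region'].astype(np.uint8)
g=cv2.cvtColor(im,cv2.COLOR_BGR2HSV)
# bright cap: large, low-sat, bright, inside knob bbox
cap=((g[...,2]>170)&(g[...,1]<60)&(cv2.dilate(m,np.ones((9,9)))>0)).astype(np.uint8)
cap=cv2.morphologyEx(cap,cv2.MORPH_OPEN,np.ones((5,5)))
c=max(cv2.findContours(cap,0,1)[0],key=cv2.contourArea);(cx,cy),ax,_=cv2.fitEllipse(cv2.convexHull(c));print("cap ellipse",cx,cy,ax)
dark=((g[...,2]<120)&(m>0)).astype(np.uint8)
n,l,st,ce=cv2.connectedComponentsWithStats(dark);k=[j for j in range(1,n) if st[j,4]>100];print([(st[j].tolist(),ce[j].round(1).tolist()) for j in k])
th=np.linspace(0,2*np.pi,60)
for z in(76,79.5,83,86):
    e=proj([bp(16*np.cos(t),25+16*np.sin(t),z) for t in th],i).astype(np.float32);f=cv2.fitEllipse(e);print(z,np.round(f[0],1),np.round(f[1],1))
```

```text
cap ellipse 312.94866943359375 294.05780029296875 (66.83856201171875, 80.77198028564453)
[([303, 285, 26, 23, 469], [315.4, 296.0])]
76 [318.1 291.4] [64.7 70. ]
79.5 [318.1 294.4] [65.7 71.3]
83 [318.1 297.6] [66.7 72.6]
86 [318.1 300.4] [67.6 73.7]
```

```bash
python3 -c "
from cell import env
print(env.finish_job())"
```

```text
the job is handed in; nothing more can be done
None
```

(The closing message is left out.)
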